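Put the mounted insulator in its bay of the display rack

ROBOT

A 6-joint arm with a two-finger parallel gripper is mounted at the origin on the work surface. World frame = base frame: x ahead of the robot, y to its left, z up, the work surface at z = 0. Lengths are in m, angles in rad, forces in N, time in s.
With the tool pointing down it reaches from about 0.375 to 0.9 m from the base axis. Payload 3.1 kg.
Tool frame: the origin (TCP) lies at the very end of the fingers, on their centre line; the grasp point (between the pads) lies 19 mm behind it; z points along the fingers, y is the direction in which the jaws open and shut (so a half turn about z gives the same grasp; the last joint's range is limited). The gripper opens to 87 mm and grips with 3 to 60 N. Pads are 19 mm wide; open, the fingers measure 117 mm over their backs; the gripper's body (75 mm by 190 mm) begins 51 mm behind the grasp point.
Start: joints at [1.018, 0.527, 1.433, -0, 1.181, -0.178], TCP at [0.229, 0.582, 0.201] pointing down, gripper open.
Joint ranges: [-3.08, 3.08], [-0.75, 2.2], [0.22, 2.44], [-1.43, 4.57], [0, 2.65], [-2.85, 2.85]. Speed limits (rad/s): [2.79, 2.79, 3.14, 3.14, 3.14, 3.14].

INTERFACE

Orientations are given as a unit quaternion [x, y, z, w].
In Python, from rig import robot, optics gives the robot as it stands.
- The arm moves only by the shell command python3 -m inch 'ROWS' [FORCE]. ROWS is JSON, a list of rows, each an object of numbers: "ax", "ay", "az": the turn, a rotation vector about the tool's x, y, z in rad; "dx", "dy", "dz": the shift along the tool's x, y, z in mm; "gripper": the opening in per cent of the stroke, from 0 (shut) to 100 (fully open). In form: [{"ax": .., "ay": .., "az": .., "dx": .., "dy": .., "dz": .., "gripper": ..}, ...]. A call has 1 to 8 rows; each row shifts and turns the commanded pose from where the row before left it, along the tool's axes as they then stand; what a row does not reach is not made up. A row lasts 1/10 s, in which the tool goes at most 50 mm and 8.59 degrees, less where a joint would pass 70% of its speed; a pose out of reach is approached as far as the arm can. A call with a gripper value outside its range is refused whole. The fingers move at their own pace and stop on an object; FORCE is the grip in N (left out, the last holds). Time passes only in rows, so rows that do not move let the fingers close. It gives the time, the measured TCP pose, the force and the opening at its end, in the units of the state.
- robot.get_obs(): the state, without advancing time (a new reading comes with each control period).
- optics.camera(name): name is "scene" or "top" or "wrist"; returns a dict with "img" (480x640x3 uint8, red, green, blue), "depth" (480x640 float32, m along the optical axis (not along the pixel's ray), 0 where there is no reading), "camera_matrix" (3x3 intrinsics, pixels), "k1" (the pictures are not rectified: a ray, as slopes to the right and down, at radius r is drawn at 1 + k1 r^2 times it, then the intrinsics apply), "position" and "attitude" of the camera in the world. Camera axes: x right, y up, looking along -z (the intrinsics and any distortion apply to the point x, -y, -z); pixel columns grow to the right and rows downward; lengths in m; the calibration is good to about 2 mm. A picture is of the moment at which its call begins.
- robot.hand_in(): hands the job in, once; it reports no verdict.
The state is a dict: "time": time; "q": joint angles; "joint_velocities": joint speeds; "joint_torque": joint torques, N m; "position": TCP position; "tool_rot": TCP orientation; "ft_force": force on the tool from outside, world axes, zero at the start; "moment": the same for the moment, N m; "grip_width": finger opening in m.
Only numpy, scipy, OpenCV 4.12 (cv2) and the standard library are available. Lean on these libraries where they do the work, as an engineer would, in place of code of your own. Each camera call takes 0.05 s, during which the arm holds its last target.

TASK

Draw the rack's slide gate out to its end stop and leave it open, then slide the mounted glass insulator that stands in the loading place along the lane, past the bays that are too narrow, to the first bay that takes its plinth, and push it fully home there, upright and flush. Keep it standing on the board all the way, never lifted or tipped, and leave the two waiting pieces, the cup and the loose porcelain insulator where they are.

Things in the scene. Friction and masses are not known exactly. Their poses are not given: they have to be found in the camera images.
- rack: Fixed wooden display rack, 245 (x) by 460 mm (y), on an 8 mm base board; heights here are above the table. Origin at table level in mid-lane; +x from the lane into the bays (away from the robot), +y along the lane to the wider bays. Lane 68 mm wide (x -34..34), y -226..226, open at both ends; kerb on the robot's side 10 mm wide, top z 16. Ledge behind the bays at x 109..191.
- lane_mid (a point): Middle of the lane, on the board's upper surface (z 8 mm), 8 mm above the rack's origin. Along the lane's far side four bays stand in a row, narrowest next to the gate, parted by 10 mm dividers with rounded noses (tops z 30). Their mouths are at x = 34 mm and a back wall (top z 40) stops at x = 99 mm, so each is 65 mm deep; the plinths are 64 mm deep, flush with the noses when home.
- dock (a point): Middle of the loading place at the lane's -y end (y -226..-126 mm of the rack), at y = -176, on the board (z 8 mm); a fence (top z 30 mm) is on its bay side. The piece to be put away stands here, centred within about 25 mm of this point.
- gate (a joint): Travel of the slide gate in m, 0 pushed in and barring the lane, 0.08 fully drawn out to its end stop; moves towards the robot (rack -x). It may start up to 12 mm drawn. Sliding friction about 2 N; it stays where left.
- gate_handle (a point): Centre of the gate's upright wooden handle, a tab 12 (x) by 24 (y) by 40 mm high (z 38..78 mm). It stands on the robot-side end of the gate blade, which is 10 mm thick (y), 68 mm long (x), top at z 38 mm; its far end lies 59 mm to rack +x of this point. Hook it from behind, over the blade, or pinch it. The gate is at y = -119 mm of the rack.
- bay0 (a point): Where the middle of a piece's underside is when fully home in the 54 mm wide bay (on the board, z 8 mm); at x = 67, y = -75 mm of the rack; too narrow for any of the pieces.
- bay1 (a point): Where the middle of a piece's underside is when fully home in the 66 mm wide bay (on the board, z 8 mm); at x = 67, y = -5 mm of the rack.
- bay2 (a point): Where the middle of a piece's underside is when fully home in the 78 mm wide bay (on the board, z 8 mm); at x = 67, y = 77 mm of the rack.
- bay3 (a point): Where the middle of a piece's underside is when fully home in the 90 mm wide bay (on the board, z 8 mm); at x = 67, y = 171 mm of the rack.
- small: Small mounted piece, 0.2 to 0.45 kg: a glass insulator 46 mm across and 50 mm high fixed in the middle of a dark wooden plinth 28 mm high, 64 mm deep (x) and 61 mm wide (y), 78 mm high in all. Origin at the centre of the plinth's underside. One of the three pieces stands in the loading place, with its 64 mm depth across the lane; the other two wait on the ledge.
- middle: Middle mounted piece, 0.2 to 0.45 kg: a glass insulator 53 mm across and 53 mm high fixed in the middle of a dark wooden plinth 28 mm high, 64 mm deep (x) and 73 mm wide (y), 81 mm high in all. Origin at the centre of the plinth's underside. One of the three pieces stands in the loading place, with its 64 mm depth across the lane; the other two wait on the ledge.
- large: Large mounted piece, 0.2 to 0.45 kg: a glass insulator 59 mm across and 56 mm high fixed in the middle of a dark wooden plinth 28 mm high, 64 mm deep (x) and 85 mm wide (y), 84 mm high in all. Origin at the centre of the plinth's underside. One of the three pieces stands in the loading place, with its 64 mm depth across the lane; the other two wait on the ledge.
- cup: Lidded paper cup, 82 mm across, 122 mm high, standing on the table beyond the rack's +y end. Origin at the centre of its underside. Bystander.
- spare: Loose white porcelain insulator, 80 mm across, 85 mm high, standing on the table beyond the loading place. Origin at the centre of its underside. Bystander.
Mind the look-alikes: they are no part of the job. What is shaped like the small but purple is not meant.

How it is judged:
By the outcome, as a careful person would: the job done as asked, in the order asked, and still so for the second after the job is handed in, with the robot touching nothing.
It also fails if it takes over 64 s, if anything falls off the work surface, if the arm or the gripper's body presses on something with over 40 N, if the wrist force passes 120 N, or if a joint passes its speed limit or range.

## Working session

There is one attempt and no reset: what is moved stays moved. The work goes in short steps, Python scripts to look and compute and a shell command to move; the robot and the scene stay as the last step left them, time stands still between calls to the robot, and variables do not carry over. Pictures are saved under pics/ and viewed, and the job is handed in when it is done.

```bash
ls; mkdir -p pics
cat > h.py <<'E'
import numpy as np, cv2
from scipy.spatial.transform import Rotation as R
from rig import robot, optics
def cam(n,save=None):
    c=optics.camera(n)
    if save: cv2.imwrite('pics/'+save,c['img'][:,:,::-1])
    np.savez('/tmp/%s.npz'%n,**{k:np.asarray(v) for k,v in c.items()})
    return c
def load(n): return dict(np.load('/tmp/%s.npz'%n))
def rot(c):
    a=np.asarray(c['attitude'],float)
    return a if a.shape==(3,3) else R.from_quat(a).as_matrix()
def ray(c,u,v):
    K=np.asarray(c['camera_matrix']);k=float(c['k1'])
    d=cv2.undistortPoints(np.array([[[u,v]]],float),K,np.array([k,0,0,0,0.]))[0,0]
    return rot(c)@np.array([d[0],-d[1],-1.])
def onz(c,u,v,z):
    r=ray(c,u,v);p=np.asarray(c['position']);return p+r*(z-p[2])/r[2]
def dep(c,u,v):
    return np.asarray(c['position'])+ray(c,u,v)*float(c['depth'][int(round(v)),int(round(u))])
def proj(c,P):
    K=np.asarray(c['camera_matrix']);q=rot(c).T@(np.asarray(P)-np.asarray(c['position']))
    s=np.array([q[0],-q[1]])/-q[2];s=s*(1+float(c['k1'])*(s@s));return K[0,0]*s[0]+K[0,2],K[1,1]*s[1]+K[1,2]
E
python3 - <<'E'
from h import *
o=robot.get_obs();print({k:np.round(v,3) for k,v in o.items()})
for n in('scene','top','wrist'):
    c=cam(n,n+'0.png');print(n,np.round(c['position'],3),np.shape(c['attitude']),np.round(c['attitude'],3),c['k1'])
E
```

```text
pics
{'time': np.float64(0.0), 'q': array([ 1.018,  0.528,  1.434, -0.   ,  1.181, -0.179]), 'joint_velocities': array([-0.001, -0.001,  0.   ,  0.001, -0.   ,  0.   ]), 'joint_torque': array([ 1.0000e-03, -4.4003e+01, -1.7659e+01,  6.3000e-02,  5.8000e-02,
       -0.0000e+00]), 'position': array([0.228, 0.581, 0.2  ]), 'tool_rot': array([ 0.186,  0.982, -0.001, -0.   ]), 'ft_force': array([0.055, 0.425, 0.199]), 'moment': array([-0.012, -0.018, -0.041]), 'grip_width': np.float64(0.087)}
scene [ 1.545 -0.316  0.736] (4,) [0.381 0.29  0.533 0.698] 0.020317625944338967
top [ 0.341 -0.029  1.236] (4,) [-0.068  0.069  0.707 -0.701] 0.01902906993039349
wrist [0.158 0.609 0.385] (4,) [-0.114 -0.077  0.558  0.818] 0.016232847889205253
```

View pics/top0.png

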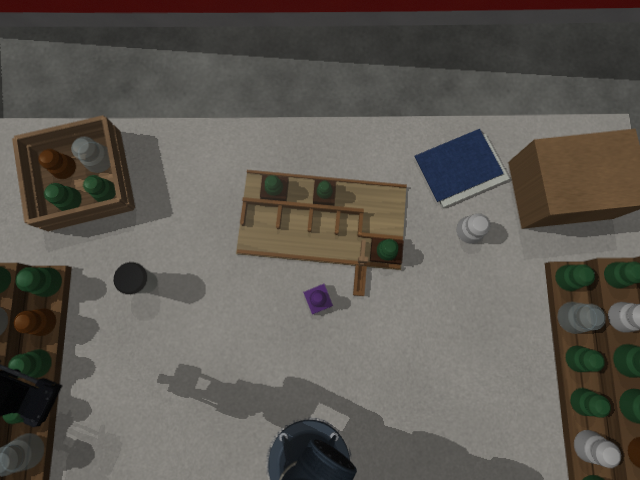

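View pics/scene0.png

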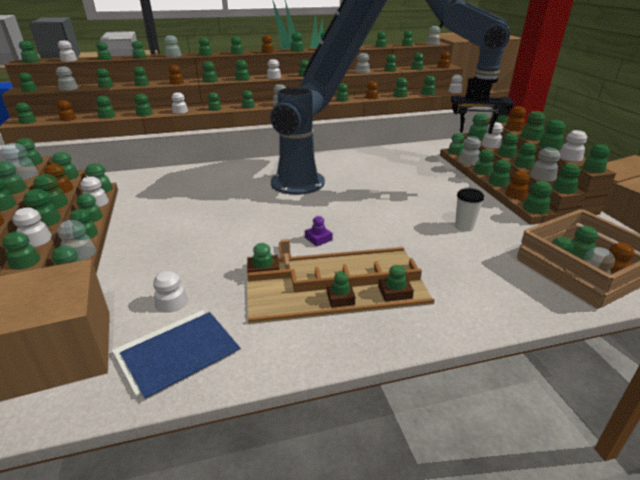

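Run:
```python
from h import *
c=load('top');cv2.imwrite('pics/topcrop.png',cv2.resize(c['img'][160:320,225:425,::-1],None,fx=4,fy=3.75 and 4,interpolation=cv2.INTER_CUBIC)[:600])
```

```text
(no output)
```

View pics/topcrop.png

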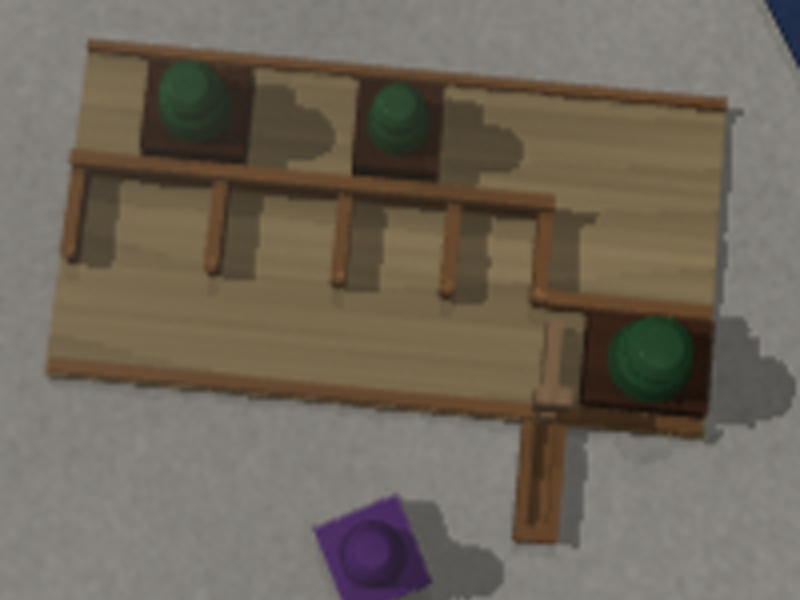

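```bash
cat >> h.py <<'E'
from scipy.optimize import least_squares
def fit(cs,obs,x0):
    # obs: list of (cam idx, [rx,ry,rz] mm, u,v)
    def f(p):
        out=[]
        for i,P,u,v in obs:
            a,b=proj(cs[i],rw(p,P)); out+= [a-u,b-v]
        return np.array(out)
    s=least_squares(f,x0,loss='soft_l1');return s.x,f(s.x).reshape(-1,2)
def rw(p,P):
    P=np.asarray(P,float)/1000;c,s=np.cos(p[2]),np.sin(p[2])
    return np.array([p[0]+c*P[0]-s*P[1],p[1]+s*P[0]+c*P[1],P[2]])
E
python3 - <<'E'
from h import *
c=load('top')
L=[((34,221,30),70,260),((34,121,30),212,272),((34,33,30),338,284),((34,-43,30),447,296),((109,226,40),75,150),((109,-112,40),553,196),((99,226,40),72,163),((99,-112,40),553,208),((-44,-226,16),703,437),((-44,226,16),48,376)]
obs=[(0,P,225+(a-1.5)/4,160+(b-1.5)/4) for P,a,b in L]
p,r=fit([c],obs,[0.6,0,0]);print(p,np.degrees(p[2]));print(np.round(r,1))
ui=lambda a,b:(225+(a-1.5)/4,160+(b-1.5)/4)
def inv(p,W):
    d=W-np.array([p[0],p[1],0]);c_,s=np.cos(p[2]),np.sin(p[2]);return np.round(1000*np.array([c_*d[0]+s*d[1],-s*d[0]+c_*d[1],d[2]]),1)
for nm,a,b,z in(('handle top',553,395,.078),('blade far end',553,320,.038),('pl far left',588,312,.036),('pl near left',582,405,.036),('pl near r',706,415,.036),('glass top',668,343,.092)):
    print(nm,inv(p,onz(c,*ui(a,b),z)),inv(p,dep(c,*ui(a,b))))
E
```

```text
[ 0.56314554 -0.03167951 -0.10504453] -6.018608293715427
[[-0.6 -0.2]
 [-0.2  0.2]
 [-0.   0.2]
 [ 0.2 -0.2]
 [-0.7  0.1]
 [ 1.1  0. ]
 [-0.4  0.3]
 [ 0.8  0.5]
 [-0.2 -0.4]
 [ 0.3 -0.9]]
handle top [ -35.9 -116.7   78. ] [ -36.1 -116.6   79.1]
blade far end [  22.1 -116.    38. ] [  21.8 -115.9   39.3]
pl far left [  30.4 -139.6   36. ] [  31.2 -140.    32.3]
pl near left [ -34.1 -140.3   36. ] [ -30.  -143.     9.6]
pl near r [ -32.8 -224.3   36. ] [ -31.8 -225.4   29.5]
glass top [   3.1 -187.3   92. ] [   2.1 -186.5   97.4]
```

```bash
cat >> h.py <<'E'
P0=np.array([0.56314554,-0.03167951,-0.10504453])
import os,json
def pose(): return np.array(json.load(open('p.json'))) if os.path.exists('p.json') else P0
def inv(p,W):
    d=W-np.array([p[0],p[1],0]);c_,s=np.cos(p[2]),np.sin(p[2]);return np.round(1000*np.array([c_*d[0]+s*d[1],-s*d[0]+c_*d[1],d[2]]),1)
def to(rx,ry,rz,yaw=None):
    """tool-frame total shift (mm) to reach rack point; yaw = rack-frame angle(deg) of tool y"""
    p=pose();o=robot.get_obs();T=R.from_quat(o['tool_rot']).as_matrix()
    W=rw(p,[rx,ry,rz]); d=W-o['position']
    ty=np.degrees(np.arctan2(T[1,1],T[0,1])-p[2])
    print('t',round(float(o['time']),2),'now rack',inv(p,o['position']),'tooly rackyaw',round(ty,2),'tilt z',np.round(T[:,2],4),'F',np.round(o['ft_force'],1),'grip',round(1000*float(o['grip_width']),1))
    print('shift now-axes',np.round(T.T@d*1000,1), 'world', np.round(W,3))
    if yaw is not None:
        a=(yaw-ty+180)%360-180; print('az total rad',round(-np.radians(a),3))
        c,s=np.cos(np.radians(a)),np.sin(np.radians(a))
        T2=np.array([[c,-s,0],[s,c,0],[0,0,1]])@T
        print('shift after-turn axes',np.round(T2.T@d*1000,1))
E
python3 - <<'E'
from h import *
to(-12,-119,200,90)
E
```

```text
t 0.15 now rack [-397.1  574.3  200.1] tooly rackyaw 74.54 tilt z [-8.0e-04 -1.4e-03 -1.0e+00] F [-0.8  0.5 -0.9] grip 87.0
shift now-axes [-555.9 -565.6    0.8] world [ 0.539 -0.149  0.2  ]
az total rad -0.27
shift after-turn axes [-385.1 -693.3    1.1]
```

```bash
python3 -m inch '[{"az":-0.135,"gripper":0},{"az":-0.135},{"dx":-24,"dy":-43},{"dx":-24,"dy":-43},{"dx":-24,"dy":-43},{"dx":-24,"dy":-43},{"dx":-24,"dy":-43},{"dx":-24,"dy":-43}]' 10; python3 -m inch '[{"dx":-24,"dy":-43},{"dx":-24,"dy":-43},{"dx":-24,"dy":-43},{"dx":-24,"dy":-43},{"dx":-24,"dy":-43},{"dx":-24,"dy":-43},{},{}]'
python3 - <<'E'
from h import *
to(-12,-119,200,90)
cam('wrist','w1.png')
E
```

```text
t 0.15 now rack [-397.1  574.3  200.1] tooly rackyaw 74.54 tilt z [-8.0e-04 -1.4e-03 -1.0e+00] F [-0.8  0.5 -0.9] grip 87.0
shift now-axes [-555.9 -565.6    0.8] world [ 0.539 -0.149  0.2  ]
az total rad -0.27
shift after-turn axes [-385.1 -693.3    1.1]invalid input
invalid input
```

View pics/w1.png

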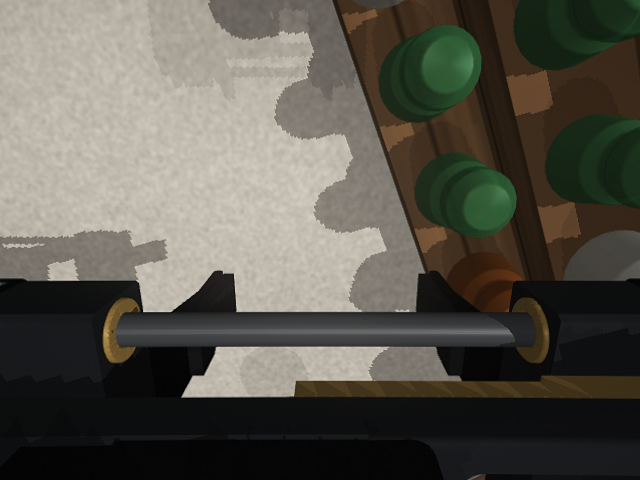

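```bash
python3 -m inch '[{"ax":0,"ay":0,"az":-0.135,"dx":0,"dy":0,"dz":0,"gripper":0},{"ax":0,"ay":0,"az":-0.135,"dx":0,"dy":0,"dz":0,"gripper":0}]' 10
```

```text
time: 0.4
position: [0.2287, 0.5814, 0.2006]
tool_rot: [0.05, 0.999, -0.0, -0.0]
ft_force: [-0.9, 0.6, -0.1]
grip_width: 0.0778
```

```bash
python3 -m inch '[{"ax":0,"ay":0,"az":0,"dx":-24,"dy":-43,"dz":0,"gripper":0},{"ax":0,"ay":0,"az":0,"dx":-24,"dy":-43,"dz":0,"gripper":0},{"ax":0,"ay":0,"az":0,"dx":-24,"dy":-43,"dz":0,"gripper":0},{"ax":0,"ay":0,"az":0,"dx":-24,"dy":-43,"dz":0,"gripper":0},{"ax":0,"ay":0,"az":0,"dx":-24,"dy":-43,"dz":0,"gripper":0},{"ax":0,"ay":0,"az":0,"dx":-24,"dy":-43,"dz":0,"gripper":0},{"ax":0,"ay":0,"az":0,"dx":-24,"dy":-43,"dz":0,"gripper":0},{"ax":0,"ay":0,"az":0,"dx":-24,"dy":-43,"dz":0,"gripper":0}]'; python3 -m inch '[{"ax":0,"ay":0,"az":0,"dx":-24,"dy":-43,"dz":0,"gripper":0},{"ax":0,"ay":0,"az":0,"dx":-24,"dy":-43,"dz":0,"gripper":0},{"ax":0,"ay":0,"az":0,"dx":-24,"dy":-43,"dz":0,"gripper":0},{"ax":0,"ay":0,"az":0,"dx":-24,"dy":-43,"dz":0,"gripper":0},{"ax":0,"ay":0,"az":0,"dx":0,"dy":0,"dz":0,"gripper":0},{"ax":0,"ay":0,"az":0,"dx":0,"dy":0,"dz":0,"gripper":0}]'
python3 - <<'E'
from h import *
to(-12,-119,200,90)
cam('wrist','w2.png')
E
```

```text
time: 1.2
position: [0.3842, 0.2176, 0.201]
tool_rot: [0.052, 0.999, 0.0, 0.0]
ft_force: [1.2, 0.0, -1.0]
grip_width: 0.0155
time: 1.8
position: [0.4612, 0.0374, 0.2006]
tool_rot: [0.054, 0.999, 0.0, -0.0]
ft_force: [-0.6, 0.4, -0.1]
grip_width: 0.0003
t 1.8 now rack [-108.6   58.   200.6] tooly rackyaw 89.82 tilt z [-9.e-04  6.e-04 -1.e+00] F [-0.6  0.4 -0.1] grip 0.3
shift now-axes [ -97.2 -176.7    0.5] world [ 0.539 -0.149  0.2  ]
az total rad -0.003
shift after-turn axes [ -96.6 -177.     0.5]
```

View pics/w2.png

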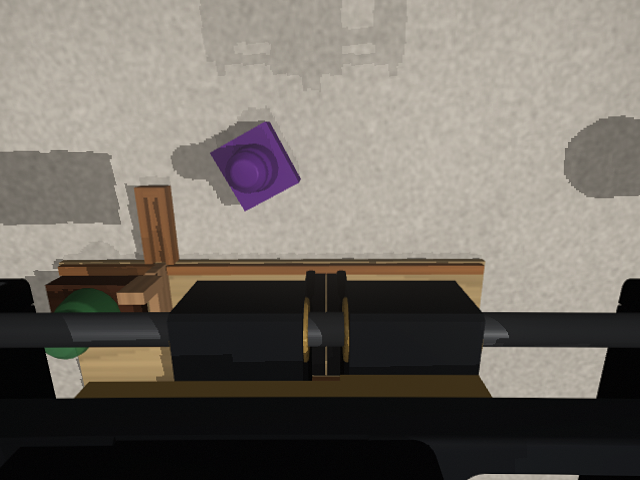

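```bash
python3 -m inch '[{"ax":0,"ay":0,"az":0,"dx":-24,"dy":-43,"dz":0,"gripper":0},{"ax":0,"ay":0,"az":0,"dx":-24,"dy":-43,"dz":0,"gripper":0},{"ax":0,"ay":0,"az":0,"dx":-24,"dy":-43,"dz":0,"gripper":0},{"ax":0,"ay":0,"az":0,"dx":-24,"dy":-43,"dz":0,"gripper":0},{"ax":0,"ay":0,"az":0,"dx":-1,"dy":-5,"dz":30,"gripper":0},{"ax":0,"ay":0,"az":0,"dx":0,"dy":0,"dz":0,"gripper":0},{"ax":0,"ay":0,"az":0,"dx":0,"dy":0,"dz":0,"gripper":0}]'
python3 - <<'E'
from h import *
to(-12,-119,48,90)
cam('wrist','w3.png')
c=cam('top','top3.png');cv2.imwrite('pics/top3c.png',cv2.resize(c['img'][160:320,225:425,::-1],None,fx=4,fy=3.75 and 4,interpolation=cv2.INTER_CUBIC)[:600])
E
```

```text
time: 2.55
position: [0.5377, -0.1452, 0.1702]
tool_rot: [0.051, 0.999, 0.001, -0.002]
ft_force: [-0.8, -0.3, 0.6]
grip_width: 0.0006
t 2.55 now rack [ -13.4 -115.5  170.2] tooly rackyaw 90.14 tilt z [-0.0036  0.0023 -1.    ] F [-0.8 -0.3  0.6] grip 0.6
shift now-axes [ -1.9  -3.7 122.2] world [ 0.539 -0.149  0.048]
az total rad 0.002
shift after-turn axes [ -1.9  -3.7 122.2]
```

View pics/w3.png

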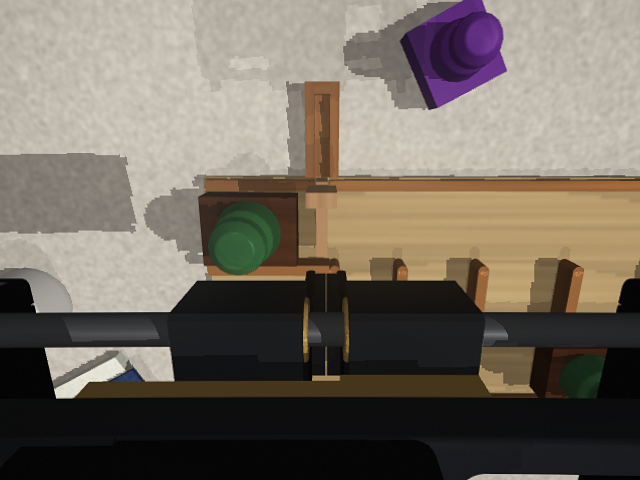

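View pics/top3c.png

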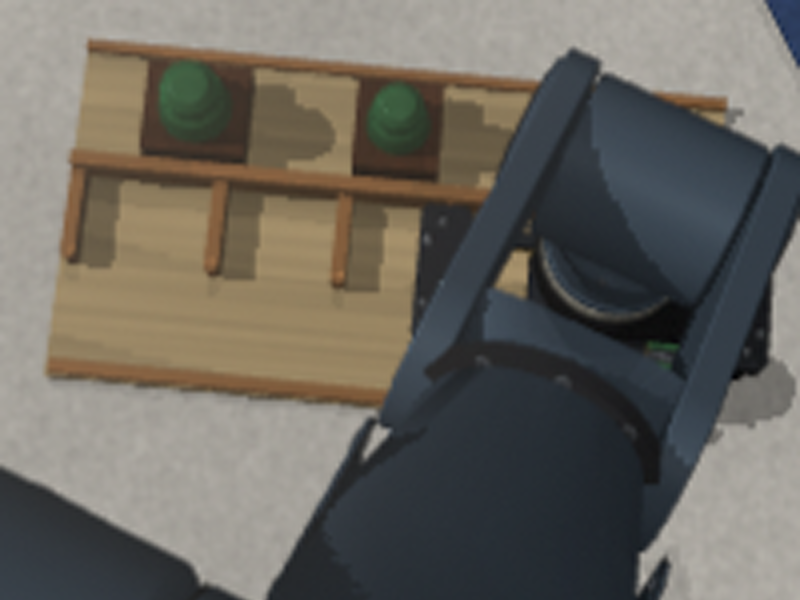

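Run:
```python
from h import *
c=load('wrist');cv2.imwrite('pics/w3c.png',cv2.resize(c['img'][165:290,190:390,::-1],None,fx=4,fy=4,interpolation=cv2.INTER_CUBIC))
cv2.imwrite('pics/w3d.png',cv2.resize(c['img'][165:290,380:580,::-1],None,fx=4,fy=4,interpolation=cv2.INTER_CUBIC))
p=pose()
for P in [(34,33,30),(34,-43,30),(34,-107,30),(-44,-226,16),(-44,226,16),(-34,-200,16),(-36,-119,78)]: print(P,np.round(proj(c,rw(p,P)),1))
```

```text
(34, 33, 30) [483.3 266.7]
(34, -43, 30) [402.1 266.5]
(34, -107, 30) [333.9 266.3]
(-44, -226, 16) [204.4 180.8]
(-44, 226, 16) [702.  181.1]
(-34, -200, 16) [233.6 191.7]
(-36, -119, 78) [320.5 202.2]
```

View pics/w3c.png

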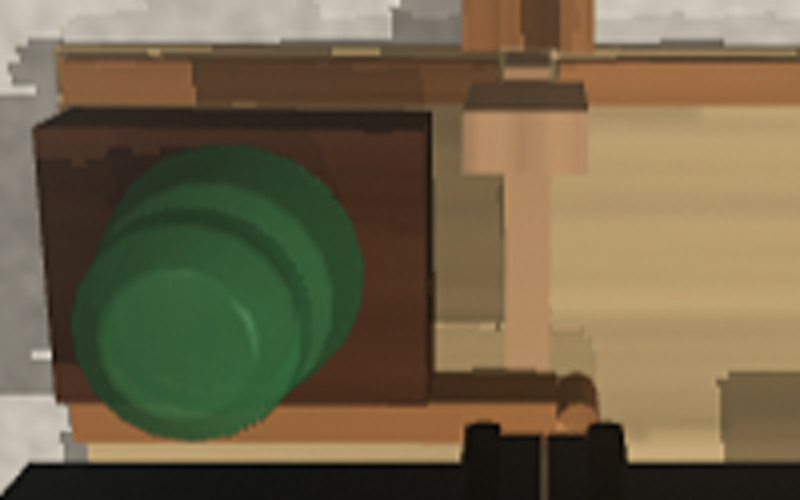

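View pics/w3d.png

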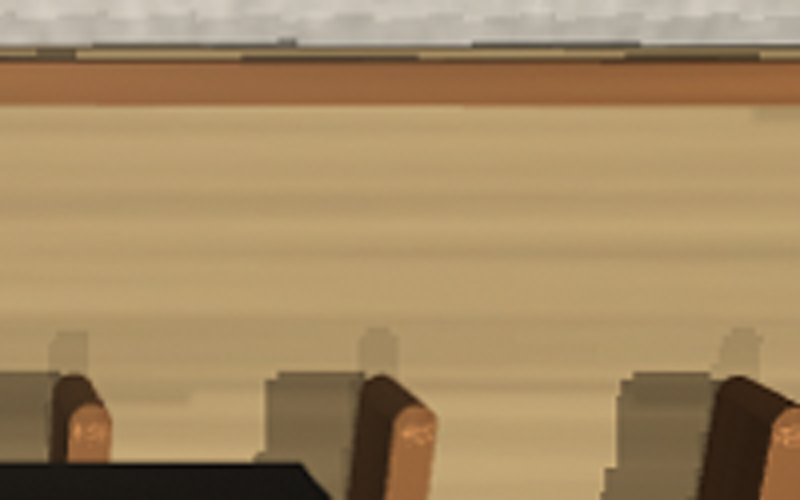

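```bash
python3 -c "
import json;json.dump([0.56234554,-0.03167951,-0.10504453],open('p.json','w'))"; python3 -m inch '[{"ax":0,"ay":0,"az":0,"dx":-2,"dy":-4,"dz":40,"gripper":0},{"ax":0,"ay":0,"az":0,"dx":0,"dy":0,"dz":40,"gripper":0},{"ax":0,"ay":0,"az":0,"dx":0,"dy":0,"dz":30,"gripper":0},{"ax":0,"ay":0,"az":0,"dx":0,"dy":0,"dz":12,"gripper":0},{"ax":0,"ay":0,"az":0,"dx":0,"dy":0,"dz":0,"gripper":0},{"ax":0,"ay":0,"az":0,"dx":0,"dy":0,"dz":0,"gripper":0}]'
python3 - <<'E'
from h import *
to(-12,-119,48,90)
E
```

```text
time: 3.25
position: [0.5419, -0.152, 0.0503]
tool_rot: [0.052, 0.999, -0.001, 0.001]
ft_force: [-0.3, 0.1, 0.7]
grip_width: 0.0003
t 3.25 now rack [  -7.7 -121.8   50.3] tooly rackyaw 90.07 tilt z [ 0.0023 -0.0012 -1.    ] F [-0.3  0.1  0.7] grip 0.3
shift now-axes [4.3 2.8 2.3] world [ 0.538 -0.149  0.048]
az total rad 0.001
shift after-turn axes [4.3 2.8 2.3]
```

```bash
python3 -m inch '[{"ax":0,"ay":0,"az":0,"dx":10,"dy":1,"dz":0,"gripper":0},{"ax":0,"ay":0,"az":0,"dx":10,"dy":1,"dz":0,"gripper":0},{"ax":0,"ay":0,"az":0,"dx":10,"dy":0,"dz":0,"gripper":0},{"ax":0,"ay":0,"az":0,"dx":10,"dy":0,"dz":0,"gripper":0},{"ax":0,"ay":0,"az":0,"dx":10,"dy":0,"dz":0,"gripper":0},{"ax":0,"ay":0,"az":0,"dx":10,"dy":0,"dz":0,"gripper":0},{"ax":0,"ay":0,"az":0,"dx":10,"dy":0,"dz":0,"gripper":0}]'
python3 - <<'E'
from h import *
to(-90,-119,48,90)
E
```

```text
time: 3.95
position: [0.4705, -0.1427, 0.0489]
tool_rot: [0.052, 0.999, -0.0, 0.0]
ft_force: [2.3, -0.2, 1.5]
grip_width: 0.0005
t 3.95 now rack [ -79.7 -120.1   48.9] tooly rackyaw 90.0 tilt z [ 3.e-04 -1.e-04 -1.e+00] F [ 2.3 -0.2  1.5] grip 0.5
shift now-axes [10.3  1.1  0.9] world [ 0.46  -0.141  0.048]
az total rad 0.0
shift after-turn axes [10.3  1.1  0.9]
```

```bash
python3 -m inch '[{"ax":0,"ay":0,"az":0,"dx":4,"dy":0,"dz":0,"gripper":0},{"ax":0,"ay":0,"az":0,"dx":3,"dy":0,"dz":0,"gripper":0},{"ax":0,"ay":0,"az":0,"dx":2,"dy":0,"dz":0,"gripper":0},{"ax":0,"ay":0,"az":0,"dx":0,"dy":0,"dz":0,"gripper":0}]';python3 -m inch '[{"ax":0,"ay":0,"az":0,"dx":2,"dy":0,"dz":0,"gripper":0},{"ax":0,"ay":0,"az":0,"dx":0,"dy":0,"dz":0,"gripper":0}]';  python3 - <<'E'
from h import *
to(-90,-119,48,90)
E
```

```text
time: 4.35
position: [0.4627, -0.1416, 0.0487]
tool_rot: [0.053, 0.999, 0.0, 0.0]
ft_force: [3.2, 1.2, 1.0]
grip_width: 0.0002
time: 4.55
position: [0.4626, -0.1418, 0.0489]
tool_rot: [0.053, 0.999, -0.0, 0.002]
ft_force: [6.7, 2.8, -2.2]
grip_width: 0.0009
t 4.55 now rack [ -87.6 -119.9   48.9] tooly rackyaw 89.94 tilt z [ 4.3e-03 -7.0e-04 -1.0e+00] F [ 6.7  2.8 -2.2] grip 0.9
shift now-axes [2.4 0.9 0.9] world [ 0.46  -0.141  0.048]
az total rad -0.001
shift after-turn axes [2.4 0.9 0.9]
```

Force rises; probably the stop. Push slightly more to confirm.

```bash
python3 -m inch '[{"ax":0,"ay":0,"az":0,"dx":3,"dy":0,"dz":0,"gripper":0},{"ax":0,"ay":0,"az":0,"dx":0,"dy":0,"dz":0,"gripper":0},{"ax":0,"ay":0,"az":0,"dx":0,"dy":0,"dz":0,"gripper":0}]';python3 -m inch '[{"ax":0,"ay":0,"az":0,"dx":3,"dy":0,"dz":0,"gripper":0},{"ax":0,"ay":0,"az":0,"dx":0,"dy":0,"dz":0,"gripper":0}]';  python3 - <<'E'
from h import *
to(-90,-119,48,90)
cam('wrist','w4.png')
E
```

```text
time: 4.85
position: [0.4626, -0.1422, 0.0491]
tool_rot: [0.054, 0.999, -0.001, 0.005]
ft_force: [12.4, 4.8, -5.6]
grip_width: 0.0008
time: 5.05
position: [0.4625, -0.1428, 0.0494]
tool_rot: [0.054, 0.998, -0.002, 0.008]
ft_force: [17.4, 6.9, -7.5]
grip_width: 0.0006
t 5.05 now rack [ -87.7 -120.9   49.4] tooly rackyaw 89.8 tilt z [ 0.0159 -0.0045 -0.9999] F [17.4  6.9 -7.5] grip 0.6
shift now-axes [2.3 1.9 1.3] world [ 0.46  -0.141  0.048]
az total rad -0.003
shift after-turn axes [2.3 1.9 1.3]
```

View pics/w4.png

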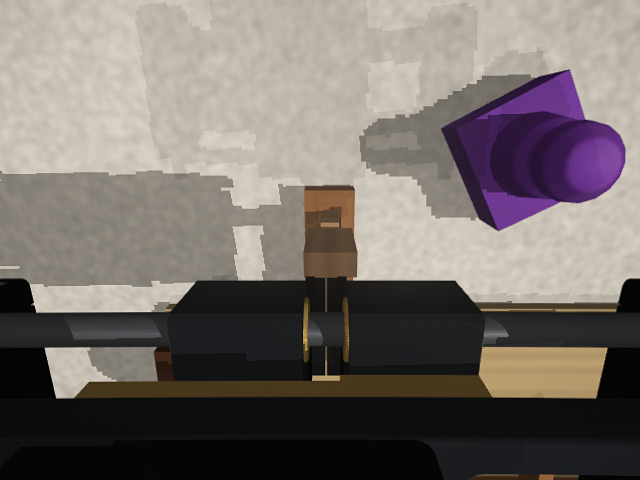

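```bash
python3 -m inch '[{"ax":0,"ay":0,"az":0,"dx":-6,"dy":0,"dz":0,"gripper":0},{"ax":0,"ay":0,"az":0,"dx":-8,"dy":0,"dz":0,"gripper":0},{"ax":0,"ay":0,"az":0,"dx":0,"dy":0,"dz":-40,"gripper":0},{"ax":0,"ay":0,"az":0,"dx":0,"dy":0,"dz":-40,"gripper":20},{"ax":0,"ay":0,"az":0,"dx":0,"dy":0,"dz":-40,"gripper":20},{"ax":0,"ay":0,"az":0,"dx":0,"dy":0,"dz":-10,"gripper":20},{"ax":0,"ay":0,"az":0,"dx":0,"dy":0,"dz":0,"gripper":20}]';  python3 - <<'E'
from h import *
to(0,-245,160,0)
to(0,-245,160,180)
print(robot.get_obs()['q'])
c=cam('wrist','w5.png')
c=load('top');
print(inv(pose(),onz(c,475,225,.085)))
E
```

```text
time: 5.8
position: [0.4683, -0.1427, 0.18]
tool_rot: [0.052, 0.999, -0.001, 0.001]
ft_force: [0.5, -0.3, -1.0]
grip_width: 0.0162
t 5.8 now rack [ -81.9 -120.2  180. ] tooly rackyaw 90.03 tilt z [ 0.0012 -0.0014 -1.    ] F [ 0.5 -0.3 -1. ] grip 16.2
shift now-axes [ -81.8 -124.8   20.3] world [ 0.537 -0.275  0.16 ]
az total rad 1.571
shift after-turn axes [-124.7   81.9   20.1]
t 5.8 now rack [ -81.9 -120.2  180. ] tooly rackyaw 90.03 tilt z [ 0.0012 -0.0014 -1.    ] F [ 0.5 -0.3 -1. ] grip 16.2
shift now-axes [ -81.8 -124.8   20.3] world [ 0.537 -0.275  0.16 ]
az total rad -1.57
shift after-turn axes [124.8 -81.8  20. ]
[-5.24006569e-01  3.75773965e-01  1.78973930e+00 -7.11910147e-04
  9.74370596e-01 -1.98988863e+00]
[  81.  -403.1   85. ]
```

View pics/w5.png

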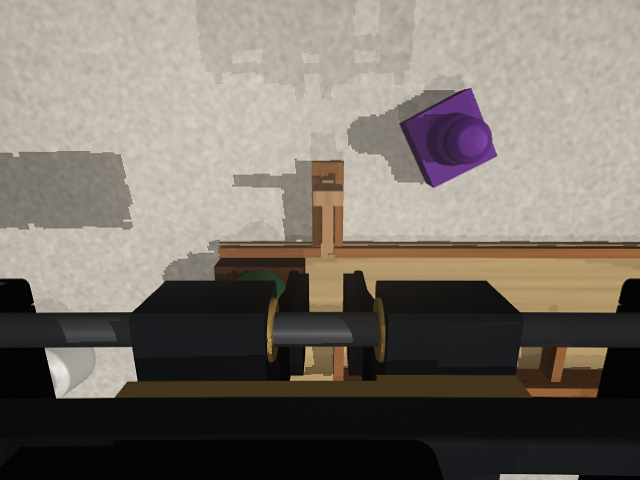

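```bash
python3 -m inch '[{"ax":0,"ay":0,"az":0.143,"dx":0,"dy":0,"dz":0,"gripper":20},{"ax":0,"ay":0,"az":0.143,"dx":0,"dy":0,"dz":0,"gripper":20},{"ax":0,"ay":0,"az":0.143,"dx":0,"dy":0,"dz":0,"gripper":20},{"ax":0,"ay":0,"az":0.143,"dx":0,"dy":0,"dz":0,"gripper":20},{"ax":0,"ay":0,"az":0.143,"dx":0,"dy":0,"dz":0,"gripper":20},{"ax":0,"ay":0,"az":0.143,"dx":0,"dy":0,"dz":0,"gripper":20},{"ax":0,"ay":0,"az":0.143,"dx":0,"dy":0,"dz":0,"gripper":20},{"ax":0,"ay":0,"az":0.143,"dx":0,"dy":0,"dz":0,"gripper":20}]'
python3 -m inch '[{"ax":0,"ay":0,"az":0.143,"dx":0,"dy":0,"dz":0,"gripper":20},{"ax":0,"ay":0,"az":0.143,"dx":0,"dy":0,"dz":0,"gripper":20},{"ax":0,"ay":0,"az":0.14,"dx":0,"dy":0,"dz":0,"gripper":20},{"ax":0,"ay":0,"az":0,"dx":-40,"dy":25,"dz":0,"gripper":20},{"ax":0,"ay":0,"az":0,"dx":-40,"dy":25,"dz":0,"gripper":20},{"ax":0,"ay":0,"az":0,"dx":-45,"dy":20,"dz":0,"gripper":20},{"ax":0,"ay":0,"az":0,"dx":-15,"dy":12,"dz":0,"gripper":20},{"ax":0,"ay":0,"az":0,"dx":0,"dy":0,"dz":0,"gripper":20}]';  python3 - <<'E'
from h import *
to(0,-255,60,0)
c=cam('wrist','w6.png')
p=pose()
for P in [(-32,-224.5,36),(32,-224.5,36),(-44,-226,16),(34,-226,30)]: print(P,np.round(proj(c,rw(p,P)),1))
E
```

```text
time: 6.65
position: [0.4662, -0.1415, 0.1762]
tool_rot: [0.587, 0.81, -0.001, -0.003]
ft_force: [0.1, 0.3, 0.3]
grip_width: 0.0177
time: 7.45
position: [0.5351, -0.2925, 0.1756]
tool_rot: [0.744, 0.668, -0.001, -0.002]
ft_force: [-0.2, -1.3, 0.4]
grip_width: 0.0174
t 7.45 now rack [ 2.000e-01 -2.623e+02  1.756e+02] tooly rackyaw -0.11 tilt z [-0.003   0.0018 -1.    ] F [-0.2 -1.3  0.4] grip 17.4
shift now-axes [7.100e+00 1.000e-01 1.156e+02] world [ 0.536 -0.285  0.06 ]
az total rad -0.002
shift after-turn axes [  7.1   0.2 115.6]
(-32, -224.5, 36) [290.1 174.2]
(32, -224.5, 36) [363.3 174.1]
(-44, -226, 16) [279.2 173.4]
(34, -226, 30) [364.9 175. ]
```

View pics/w6.png

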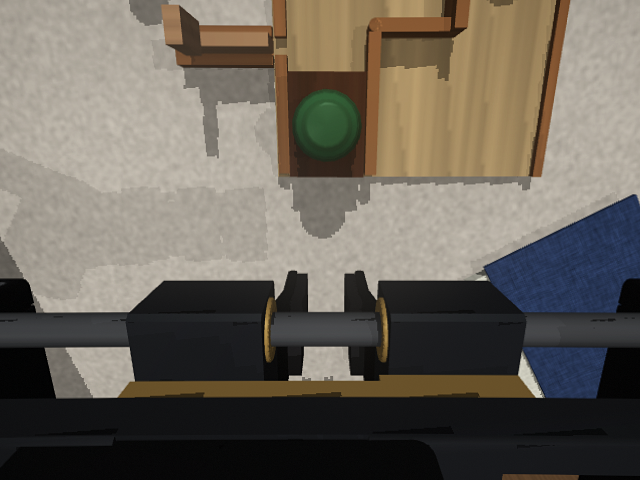

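```bash
python3 -m inch '[{"ax":0,"ay":0,"az":0,"dx":0,"dy":0,"dz":40,"gripper":20},{"ax":0,"ay":0,"az":0,"dx":0,"dy":0,"dz":40,"gripper":20},{"ax":0,"ay":0,"az":0,"dx":0,"dy":0,"dz":40,"gripper":20},{"ax":0,"ay":0,"az":0,"dx":0,"dy":0,"dz":26,"gripper":20},{"ax":0,"ay":0,"az":0,"dx":0,"dy":0,"dz":0,"gripper":20},{"ax":0,"ay":0,"az":0,"dx":0,"dy":0,"dz":0,"gripper":20}]';  python3 - <<'E'
from h import *
c=load('wrist')
for u,v,z in[(327,72,.036),(289,174,.036),(366,174,.036),(290,73,.036),(364,73,.036)]: print(inv(pose(),onz(c,u,v,z)))
to(0,-235,28,0)
E
```

```text
time: 8.1
position: [0.5342, -0.2883, 0.0322]
tool_rot: [0.743, 0.67, -0.0, -0.002]
ft_force: [0.8, 0.1, 0.3]
grip_width: 0.0176
[   0.3 -142.3   36. ]
[ -32.9 -224.3   36. ]
[  34.4 -224.4   36. ]
[ -29.7 -143.    36. ]
[  30.4 -143.1   36. ]
t 8.1 now rack [  -1.1 -258.2   32.2] tooly rackyaw 0.11 tilt z [-0.0028  0.0023 -1.    ] F [0.8 0.1 0.3] grip 17.6
shift now-axes [23.2  1.2  4.3] world [ 0.538 -0.265  0.028]
az total rad 0.002
shift after-turn axes [23.2  1.1  4.3]
```

```bash
python3 -m inch '[{"ax":0,"ay":0,"az":0,"dx":10,"dy":1,"dz":3,"gripper":20},{"ax":0,"ay":0,"az":0,"dx":5,"dy":0,"dz":0,"gripper":20},{"ax":0,"ay":0,"az":0,"dx":0,"dy":0,"dz":0,"gripper":20},{"ax":0,"ay":0,"az":0,"dx":0,"dy":0,"dz":0,"gripper":20}]';  python3 - <<'E'
from h import *
to(0,-235,28,0)
to(0,-235,28,0)
c=cam('scene','s7.png');u,v=proj(c,rw(pose(),(0,-200,50)));print(u,v);u=int(u);v=int(v)
cv2.imwrite('pics/s7c.png',cv2.resize(c['img'][v-60:v+60,u-80:u+80,::-1],None,fx=5,fy=5,interpolation=cv2.INTER_CUBIC))
to(0,-235,28,0)
E
```

```text
time: 8.5
position: [0.5385, -0.2753, 0.0309]
tool_rot: [0.743, 0.67, 0.0, 0.001]
ft_force: [0.9, -1.3, -0.2]
grip_width: 0.0171
t 8.5 now rack [   1.8 -244.8   30.9] tooly rackyaw 0.11 tilt z [ 0.0013 -0.0011 -1.    ] F [ 0.9 -1.3 -0.2] grip 17.1
shift now-axes [ 9.8 -1.8  2.9] world [ 0.538 -0.265  0.028]
az total rad 0.002
shift after-turn axes [ 9.8 -1.8  2.9]
t 8.5 now rack [   1.8 -244.8   30.9] tooly rackyaw 0.11 tilt z [ 0.0013 -0.0011 -1.    ] F [ 0.9 -1.3 -0.2] grip 17.1
shift now-axes [ 9.8 -1.8  2.9] world [ 0.538 -0.265  0.028]
az total rad 0.002
shift after-turn axes [ 9.8 -1.8  2.9]
256.0110779678028 257.7634829599484
t 8.55 now rack [   1.8 -245.    30.7] tooly rackyaw 0.08 tilt z [ 0.0012 -0.001  -1.    ] F [ 0.8 -1.2 -0.4] grip 17.7
shift now-axes [10.  -1.7  2.7] world [ 0.538 -0.265  0.028]
az total rad 0.001
shift after-turn axes [10.  -1.8  2.7]
```

View pics/s7c.png

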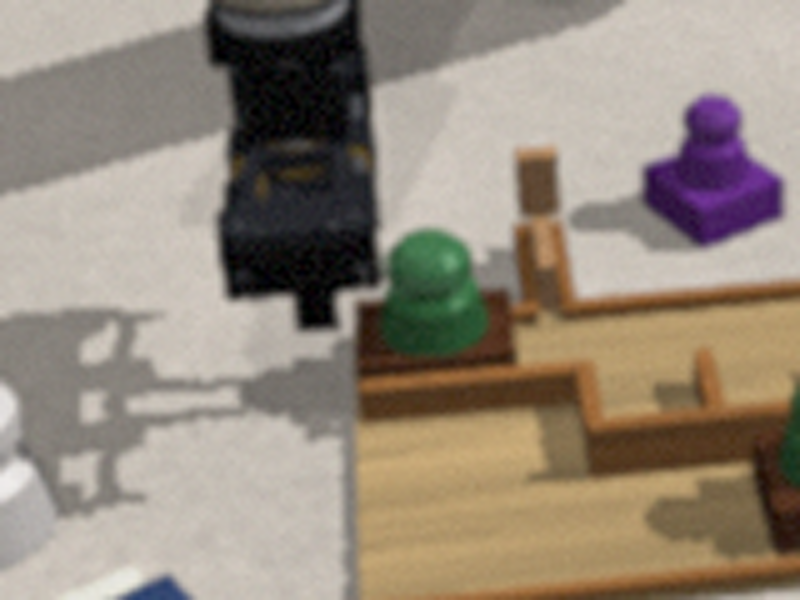

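```bash
python3 -m inch '[{"ax":0,"ay":0,"az":0,"dx":6,"dy":-1,"dz":2,"gripper":20},{"ax":0,"ay":0,"az":0,"dx":5,"dy":-0.5,"dz":0,"gripper":20},{"ax":0,"ay":0,"az":0,"dx":5,"dy":0,"dz":0,"gripper":20},{"ax":0,"ay":0,"az":0,"dx":8,"dy":0,"dz":0,"gripper":20},{"ax":0,"ay":0,"az":0,"dx":8,"dy":0,"dz":0,"gripper":20},{"ax":0,"ay":0,"az":0,"dx":8,"dy":0,"dz":0,"gripper":20},{"ax":0,"ay":0,"az":0,"dx":0,"dy":0,"dz":0,"gripper":20}]';  python3 - <<'E'
from h import *
to(0,119,28,0)
c=cam('wrist','w8.png')
E
```

```text
time: 9.25
position: [0.5404, -0.2338, 0.0278]
tool_rot: [0.743, 0.67, 0.0, -0.001]
ft_force: [0.4, -0.0, -0.2]
grip_width: 0.0171
t 9.25 now rack [  -0.6 -203.3   27.8] tooly rackyaw 0.13 tilt z [-8.e-04  1.e-03 -1.e+00] F [ 0.4 -0.  -0.2] grip 17.1
shift now-axes [3.223e+02 1.300e+00 1.000e-01] world [0.575 0.087 0.028]
az total rad 0.002
shift after-turn axes [3.223e+02 6.000e-01 1.000e-01]
```

View pics/w8.png

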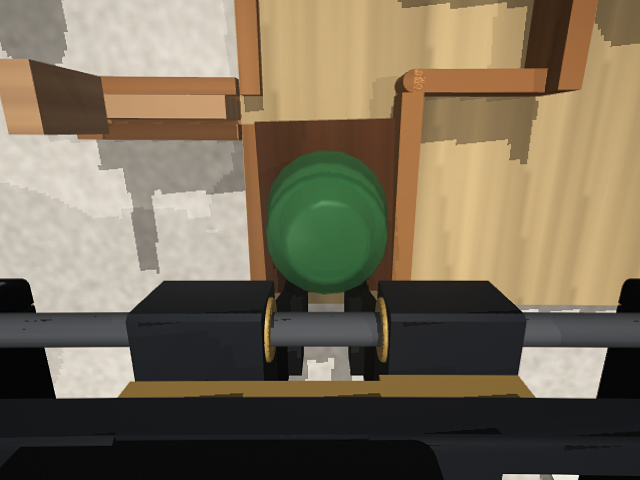

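```bash
python3 -m inch '[{"ax":0,"ay":0,"az":0,"dx":8,"dy":0,"dz":0,"gripper":20},{"ax":0,"ay":0,"az":0,"dx":12,"dy":0,"dz":0,"gripper":20},{"ax":0,"ay":0,"az":0,"dx":15,"dy":0,"dz":0,"gripper":20},{"ax":0,"ay":0,"az":0,"dx":15,"dy":0,"dz":0,"gripper":20},{"ax":0,"ay":0,"az":0,"dx":15,"dy":0,"dz":0,"gripper":20},{"ax":0,"ay":0,"az":0,"dx":12,"dy":0,"dz":0,"gripper":20},{"ax":0,"ay":0,"az":0,"dx":8,"dy":0,"dz":0,"gripper":20},{"ax":0,"ay":0,"az":0,"dx":4,"dy":0,"dz":0,"gripper":20}]';  python3 - <<'E'
from h import *
c=load('wrist')
for u,v in[(260,122),(394,118)]: print(inv(pose(),onz(c,u,v,.036)))
to(0,119,28,0)
c=cam('wrist','w9.png')
E
```

```text
time: 10.1
position: [0.5498, -0.1457, 0.0279]
tool_rot: [0.742, 0.67, -0.0, -0.0]
ft_force: [-0.7, -2.5, 0.1]
grip_width: 0.0174
[ -31.6 -125.1   36. ]
[  29.6 -123.2   36. ]
t 10.1 now rack [  -0.5 -114.7   27.9] tooly rackyaw 0.14 tilt z [-3.e-04  0.e+00 -1.e+00] F [-0.7 -2.5  0.1] grip 17.4
shift now-axes [ 2.337e+02  1.000e+00 -1.000e-01] world [0.575 0.087 0.028]
az total rad 0.002
shift after-turn axes [ 2.337e+02  5.000e-01 -1.000e-01]
```

View pics/w9.png

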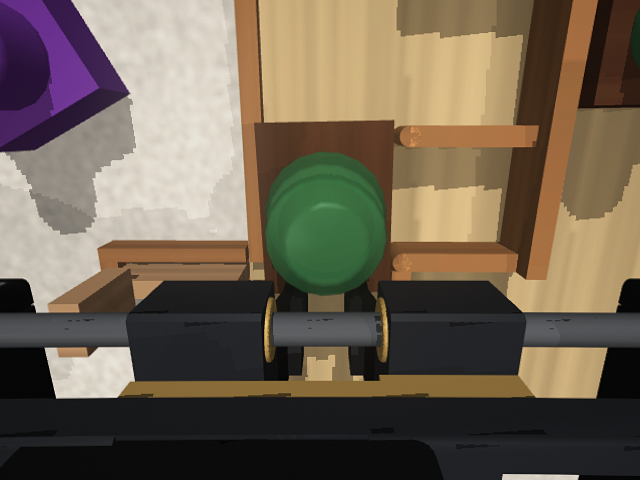

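Run:
```python
from h import *
c=load('wrist');p=pose()
for P in [(34,-43,30),(34,-107,30),(-34,-60,16),(31,-36,36),(31,-20,36)]: print(P,np.round(proj(c,rw(p,P)),1))
cv2.imwrite('pics/w9c.png',cv2.resize(c['img'][100:290,230:430,::-1],None,fx=3,fy=3,interpolation=cv2.INTER_CUBIC))
c=cam('scene','s9.png');u,v=proj(c,rw(pose(),(0,-80,50)));print(u,v);u=int(u);v=int(v)
cv2.imwrite('pics/s9c.png',cv2.resize(c['img'][v-60:v+60,u-80:u+80,::-1],None,fx=5,fy=5,interpolation=cv2.INTER_CUBIC))
for P in [(32,-105.2,36),(32,-121,36),(32,-36,36),(32,-20,36),(34,-43,30)]: a=proj(c,rw(p,P));print(P,np.round([(a[0]-u+80)*5,(a[1]-v+60)*5]))
```

```text
(34, -43, 30) [399.7 136.8]
(34, -107, 30) [392.7 262.7]
(-34, -60, 16) [263.8 169.3]
(31, -36, 36) [396.6 121.1]
(31, -20, 36) [398.7  83.4]
300.39338904070394 253.77989367794086
(32, -105.2, 36) [363. 363.]
(32, -121, 36) [333. 366.]
(32, -36, 36) [491. 351.]
(32, -20, 36) [520. 348.]
(34, -43, 30) [478. 363.]
```

View pics/s9c.png

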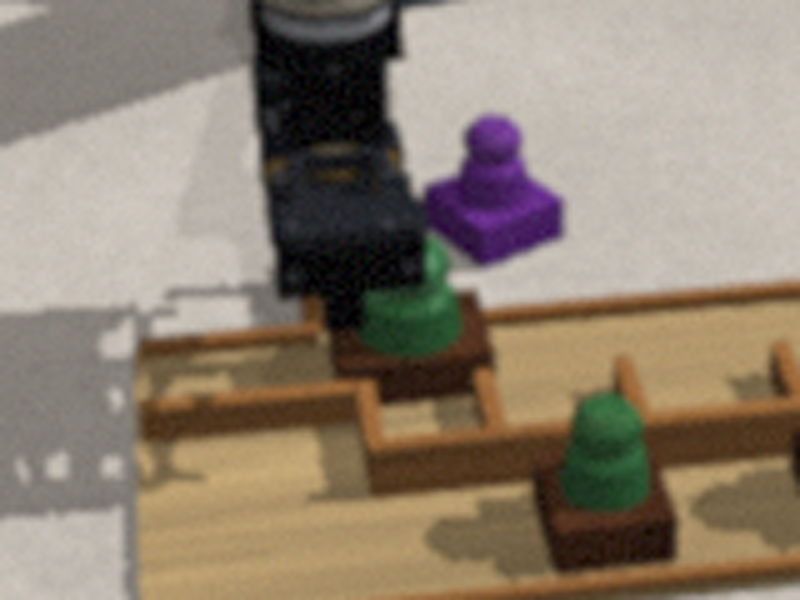

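View pics/w9c.png

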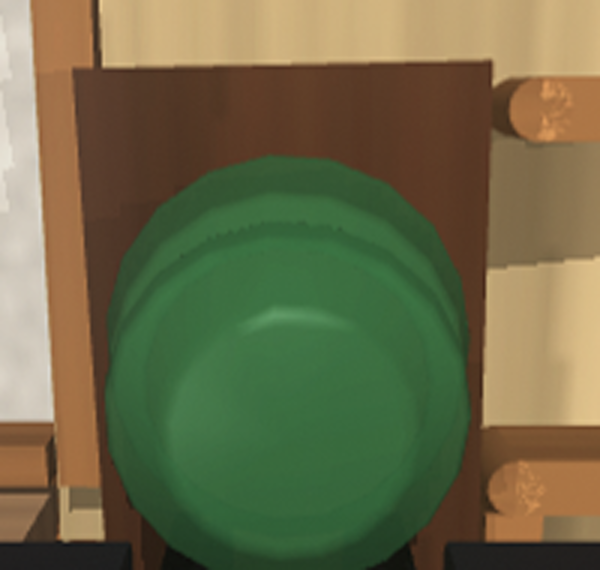

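Run:
```python
from h import *
p=pose();c=load('scene');u,v=300,253
f=lambda P:(lambda a:np.round([(a[0]-u+80)*5,(a[1]-v+60)*5]))(proj(c,rw(p,P)))
for P in [(24,-114.7,28),(24,-124,28),(24,-105,28),(24,-124,40),(24,-105,40),(24,-124,50),(24,-105,50),(-32,-121,36),(0,-78,92),(95,-114-37,98),(95,-77,98)]: print(P,f(P))
cv2.imwrite('pics/s9d.png',cv2.resize(c['img'][v-10:v+30,u-30:u+30,::-1],None,fx=13,fy=13,interpolation=cv2.INTER_CUBIC))
d=c['depth']
for U,V in [(300+(345-400)/5,253+(315-300)/5),(300+(350-400)/5,253+(355-300)/5),(300+(345-400)/5,253+(345-300)/5),(300+(470-400)/5,253+(335-300)/5),(300+(340-400)/5,253+(335-300)/5)]:
    print(round(U),round(V),inv(p,dep(c,U,V)))
```

```text
(24, -114.7, 28) [344. 368.]
(24, -124, 28) [327. 370.]
(24, -105, 28) [362. 366.]
(24, -124, 40) [326. 352.]
(24, -105, 40) [361. 348.]
(24, -124, 50) [325. 336.]
(24, -105, 50) [361. 333.]
(-32, -121, 36) [323. 299.]
(0, -78, 92) [404. 239.]
(95, -151, 98) [279. 343.]
(95, -77, 98) [428. 329.]
289 256 [  15.2 -112.3   56.5]
290 264 [  28.7 -111.6   39.6]
289 262 [  15.2 -113.1   36.9]
314 260 [ 19.7 -45.5  39.1]
288 260 [   2.9 -114.7   35.2]
```

View pics/s9d.png

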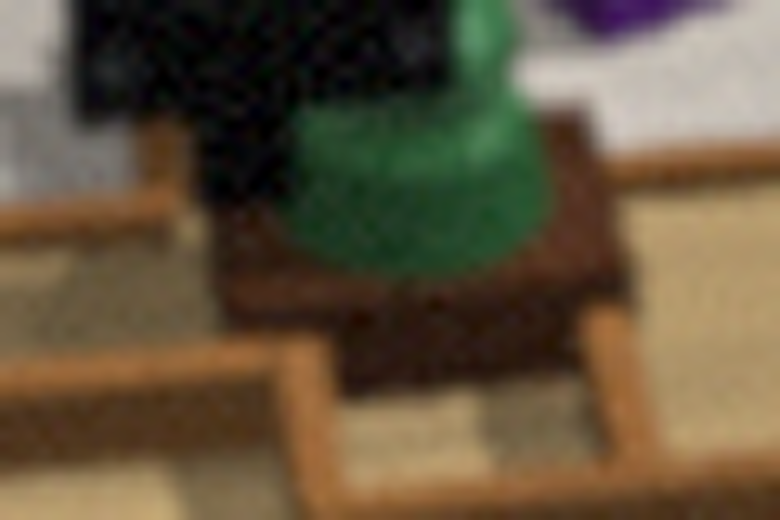

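Run:
```python
from h import *
o=robot.get_obs();T=R.from_quat(o['tool_rot']).as_matrix();c=cam('wrist')
for v in [(0,0,0),(9.5,9,0),(9.5,9,-19),(0,9,-19),(9.5,24,0),(9.5,16,0),(-9.5,9,0),(9.5,9,-10),(9.5,9,-30)]:
    print(v,np.round(proj(c,o['position']+T@np.array(v)/1000),1))
q=T.T@(np.asarray(c['position'])-o['position']);print('cam in tool',q*1000,'axes',np.round(T.T@rot(c),3))
d=c['depth']
cv2.imwrite('pics/w10c.png',cv2.resize(c['img'][250:420,250:400,::-1],None,fx=4,fy=3.5,interpolation=cv2.INTER_CUBIC))
for U,V in[(297,300),(290,290),(303,350),(300,365),(358,300),(326,365),(326,385),(326,320)]:
    W=dep(c,U,V);print(U,V,d[V,U],np.round(T.T@(W-o['position'])*1000,1), inv(pose(),W))
```

```text
(0, 0, 0) [327.  274.7]
(9.5, 9, 0) [344. 258.]
(9.5, 9, -19) [345.9 271.3]
(0, 9, -19) [345.6 289.5]
(9.5, 24, 0) [372.3 258.1]
(9.5, 16, 0) [357.2 258. ]
(-9.5, 9, 0) [343.6 291. ]
(9.5, 9, -10) [345.  264.7]
(9.5, 9, -30) [347.2 280.3]
cam in tool [  74.94964372   -0.77825254 -184.5246573 ] axes [[ 0.     0.962  0.273]
 [ 1.    -0.    -0.   ]
 [-0.     0.273 -0.962]]
297 300 0.0 [  74.9   -0.8 -184.5] [ -1.4 -40.1 212.4]
290 290 0.15181173 [ 11.4 -15.4 -44.7] [ -16.  -103.6   72.6]
303 350 0.14377129 [ -7.7  -9.6 -58.5] [ -10.1 -122.7   86.3]
300 365 0.13043398 [ -5.1  -9.8 -71.6] [ -10.4 -120.1   99.5]
358 300 0.14680828 [  9.7  12.1 -50.4] [  11.6 -105.3   78.2]
326 365 0.23540974 [-69.5  -0.5  19.2] [  -1.  -184.5    8.6]
326 385 0.076280534 [  24.2   -0.7 -119.6] [ -1.3 -90.9 147.5]
326 320 0.08566286 [  32.4   -0.7 -107.5] [ -1.3 -82.6 135.4]
```

View pics/w10c.png

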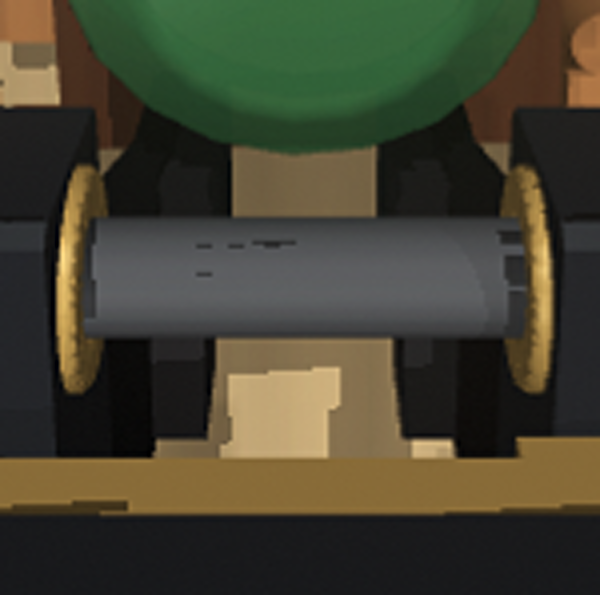

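Run:
```python
from h import *
p=pose();c=load('scene');I=c['img'].astype(int)
pts=[]
for V in range(190,275):
  for U in range(265,330):
    if I[V,U].max()<45 and c['depth'][V,U]>0:
      w=inv(p,dep(c,U,V)); pts.append((U,V,*w,*I[V,U]))
a=np.array(pts)
for U in range(270,314,3):
    b=a[(a[:,0]==U)&(a[:,4]>40)&(a[:,4]<160)]; print(U,[tuple(map(int,r[1:5])) for r in b[-8::1]] )
```

```text
270 []
273 [(215, -69, -144, 138), (218, -59, -145, 134), (219, -40, -146, 142), (220, -31, -146, 144), (221, -26, -147, 144), (222, -22, -147, 143), (223, -16, -147, 143), (224, -11, -148, 143)]
276 [(244, 97, -147, 150), (245, 92, -147, 145), (246, 89, -147, 139), (247, 87, -147, 136), (248, 86, -147, 132), (249, 89, -148, 131), (250, 86, -148, 126), (251, 86, -148, 123)]
279 [(244, 93, -140, 147), (245, 92, -140, 144), (246, 86, -140, 137), (247, 88, -140, 135), (248, 86, -140, 131), (249, 89, -140, 130), (250, 85, -140, 125), (251, 87, -141, 123)]
282 [(244, 94, -133, 147), (245, 91, -133, 142), (246, 85, -133, 136), (247, 88, -133, 135), (248, 89, -133, 132), (249, 87, -133, 128), (250, 87, -133, 125), (251, 88, -133, 123)]
285 [(250, 89, -126, 126), (251, 88, -126, 122), (252, 21, -122, 74), (253, 20, -122, 70), (254, 20, -123, 67), (255, 17, -123, 62), (256, 19, -123, 60), (257, 21, -123, 58)]
288 [(251, 87, -119, 121), (252, 21, -114, 74), (253, 19, -114, 69), (254, 16, -114, 64), (255, 18, -115, 62), (256, 19, -115, 59), (257, 17, -115, 54), (258, 18, -115, 52)]
291 [(251, 1
[... 180 characters left out ...]
, 146), (244, 86, -103, 139), (245, 85, -103, 135), (246, 86, -103, 133), (247, 85, -103, 130), (248, 89, -104, 129), (249, 86, -104, 124), (250, 88, -104, 123)]
297 [(243, 93, -96, 145), (244, 91, -96, 141), (245, 88, -96, 137), (246, 88, -96, 134), (247, 88, -96, 130), (248, 89, -96, 128), (249, 86, -96, 123), (250, 88, -96, 122)]
300 [(243, 92, -89, 144), (244, 86, -88, 137), (245, 89, -89, 136), (246, 86, -89, 132), (247, 90, -89, 131), (248, 88, -89, 127), (249, 86, -89, 123), (250, 87, -89, 120)]
303 [(243, 95, -82, 145), (244, 88, -81, 138), (245, 88, -81, 135), (246, 87, -81, 131), (247, 86, -81, 128), (248, 88, -81, 126), (249, 86, -81, 122), (250, 24, -75, 77)]
306 []
309 []
312 []
```

```bash
python3 -m inch '[{"ax":0,"ay":0,"az":0,"dx":-12,"dy":0,"dz":0,"gripper":20},{"ax":0,"ay":0,"az":0,"dx":-15,"dy":0,"dz":0,"gripper":20},{"ax":0,"ay":0,"az":0,"dx":0,"dy":0,"dz":0,"gripper":20},{"ax":0,"ay":0,"az":0,"dx":0,"dy":0,"dz":12,"gripper":20},{"ax":0,"ay":0,"az":0,"dx":0,"dy":0,"dz":8,"gripper":20},{"ax":0,"ay":0,"az":0,"dx":0,"dy":0,"dz":0,"gripper":20},{"ax":0,"ay":0,"az":0,"dx":0,"dy":0,"dz":0,"gripper":20}]'
cat >> h.py <<'E'
def tips(c,y0,y1,x0=-60,x1=110,thr=45):
    """gripper low points from scene depth"""
    p=pose();I=c['img'].astype(int)
    V,U=np.nonzero((I.max(2)<thr)&(c['depth']>0))
    a=np.array([(u,v,*inv(p,dep(c,u,v))) for u,v in zip(U,V) if 230<v<400 and 200<u<450])
    a=a[(a[:,3]>y0)&(a[:,3]<y1)&(a[:,2]>x0)&(a[:,2]<x1)&(a[:,4]>12)&(a[:,4]<150)]
    return a
E
python3 - <<'E'
from h import *
to(0,119,7,0)
c=cam('scene','s11.png')
a=tips(c,-190,-90)
for U in sorted(set(a[:,0]))[::2]:
    b=a[a[:,0]==U];b=b[np.argsort(b[:,1])][-4:];print(int(U),[tuple(map(int,r[1:])) for r in b])
cv2.imwrite('pics/s11c.png',cv2.resize(c['img'][220:300,240:350,::-1],None,fx=7,fy=7,interpolation=cv2.INTER_CUBIC))
E
```

```text
time: 10.95
position: [0.5465, -0.1732, 0.0071]
tool_rot: [0.743, 0.67, -0.0, -0.001]
ft_force: [-0.0, -0.5, -0.3]
grip_width: 0.0176
t 10.95 now rack [  -1.  -142.4    7.1] tooly rackyaw 0.08 tilt z [-1.5e-03  9.0e-04 -1.0e+00] F [-0.  -0.5 -0.3] grip 17.6
shift now-axes [261.4   1.3   0.3] world [0.575 0.087 0.007]
az total rad 0.001
shift after-turn axes [261.4   1.    0.3]
263 [(231, -15, -175, 122)]
265 [(255, 85, -175, 114), (256, 85, -176, 111), (258, 88, -176, 107), (259, 85, -176, 102)]
267 [(256, 88, -171, 112), (257, 82, -171, 105), (258, 88, -171, 106), (259, 85, -171, 101)]
269 [(257, 88, -166, 108), (258, 85, -166, 104), (259, 86, -166, 101), (260, -31, -165, 17)]
271 [(256, 85, -161, 109), (257, 88, -161, 108), (258, 85, -161, 103), (259, 89, -162, 103)]
273 [(256, 87, -156, 110), (257, 88, -156, 107), (258, 87, -157, 104), (259, 86, -157, 100)]
275 [(260, 19, -150, 50), (261, 20, -150, 48), (262, 20, -150, 45), (265, 21, -151, 35)]
277 [(262, 16, -145, 41), (263, 18, -145, 39), (264, 12, -145, 31), (265, 18, -146, 32)]
279 [(262, 16, -140, 40), (263, 16, -140, 37), (264, 20, -140, 36), (265, 17, -140, 31)]
281 [(262, 17, -134, 41), (263, 20, -135, 40), (264, 17, -135, 34), (265, 17, -135, 30)]
283 [(255, 88, -132, 111), (256, 87, -132, 107), (257, 86, -132, 103), (258, 87, -132, 101)]
285 [(254, 86, -126, 112), (255, 88, -127, 110), (256, 86, -127, 106), (257, 83, -127, 101)]
287 [(258, 92, -122, 103), (259, 0, -117, 37), (260, 5, -117, 37), (262, 14, -118, 37)]
289 [(256, 87, -117, 106), (257, 87, -117, 103), (258, -1, -111, 38), (259, 4, -112, 39)]
291 [(256, -13, -104, 36), (257, 88, -112, 103), (258, -5, -105, 34), (259, 2, -106, 37)]
293 [(255, 91, -107, 110), (256, 87, -107, 104), (257, 85, -107, 100), (258, 14, -101, 48)]
297 [(269, 34, -93, 25), (270, 35, -94, 22), (271, 33, -94, 17), (272, 33, -94, 14)]
```

View pics/s11c.png

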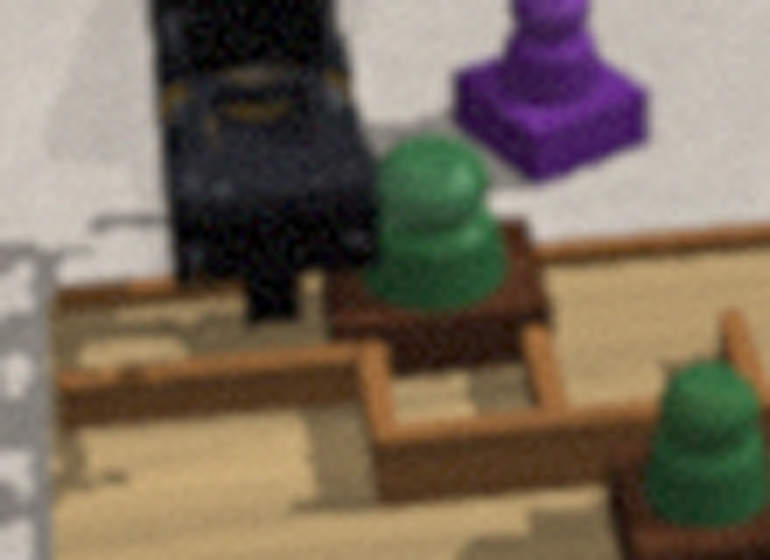

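```bash
python3 -m inch '[{"ax":0,"ay":0,"az":0,"dx":5,"dy":0.5,"dz":1,"gripper":20},{"ax":0,"ay":0,"az":0,"dx":5,"dy":0.5,"dz":0,"gripper":20},{"ax":0,"ay":0,"az":0,"dx":5,"dy":0,"dz":0,"gripper":20},{"ax":0,"ay":0,"az":0,"dx":10,"dy":0,"dz":0,"gripper":20},{"ax":0,"ay":0,"az":0,"dx":10,"dy":0,"dz":0,"gripper":20},{"ax":0,"ay":0,"az":0,"dx":5,"dy":0,"dz":0,"gripper":20},{"ax":0,"ay":0,"az":0,"dx":0,"dy":0,"dz":0,"gripper":20}]'
python3 - <<'E'
from h import *
to(0,119,7,0)
c=cam('wrist','w12.png')
E
```

```text
time: 11.7
position: [0.5521, -0.1326, 0.0069]
tool_rot: [0.743, 0.67, 0.0, -0.0]
ft_force: [-0.8, 0.0, -1.3]
grip_width: 0.0171
t 11.7 now rack [   0.3 -101.5    6.9] tooly rackyaw 0.13 tilt z [-5.e-04  7.e-04 -1.e+00] F [-0.8  0.  -1.3] grip 17.1
shift now-axes [2.205e+02 1.000e-01 1.000e-01] world [0.575 0.087 0.007]
az total rad 0.002
shift after-turn axes [ 2.205e+02 -3.000e-01  1.000e-01]
```

View pics/w12.png

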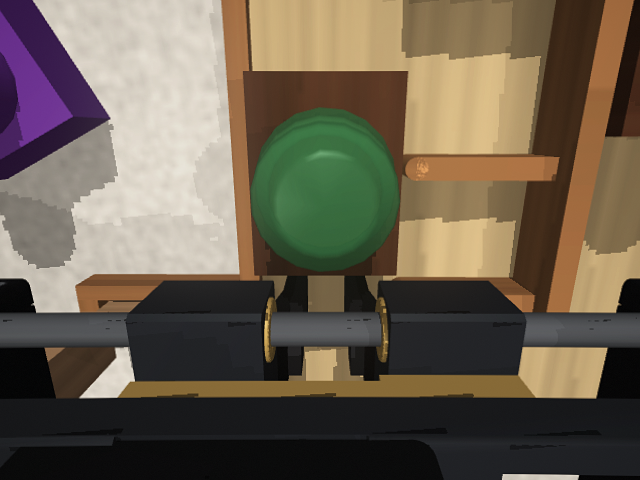

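```bash
python3 -m inch '[{"ax":0,"ay":0,"az":0,"dx":8,"dy":0,"dz":0,"gripper":20},{"ax":0,"ay":0,"az":0,"dx":13,"dy":0,"dz":0,"gripper":20},{"ax":0,"ay":0,"az":0,"dx":15,"dy":0,"dz":0,"gripper":20},{"ax":0,"ay":0,"az":0,"dx":15,"dy":0,"dz":0,"gripper":20},{"ax":0,"ay":0,"az":0,"dx":15,"dy":0,"dz":0,"gripper":20},{"ax":0,"ay":0,"az":0,"dx":15,"dy":0,"dz":0,"gripper":20},{"ax":0,"ay":0,"az":0,"dx":12,"dy":0,"dz":0,"gripper":20},{"ax":0,"ay":0,"az":0,"dx":7,"dy":0,"dz":0,"gripper":20}]'
python3 - <<'E'
from h import *
to(0,119,7,0)
c=cam('wrist','w13.png')
E
```

```text
time: 12.55
position: [0.5624, -0.033, 0.0069]
tool_rot: [0.742, 0.67, -0.0, -0.0]
ft_force: [-0.7, -2.9, 1.4]
grip_width: 0.0176
t 12.55 now rack [ 0.2 -1.3  6.9] tooly rackyaw 0.14 tilt z [-4.e-04  1.e-04 -1.e+00] F [-0.7 -2.9  1.4] grip 17.6
shift now-axes [ 1.203e+02  1.000e-01 -1.000e-01] world [0.575 0.087 0.007]
az total rad 0.003
shift after-turn axes [ 1.203e+02 -2.000e-01 -1.000e-01]
```

View pics/w13.png

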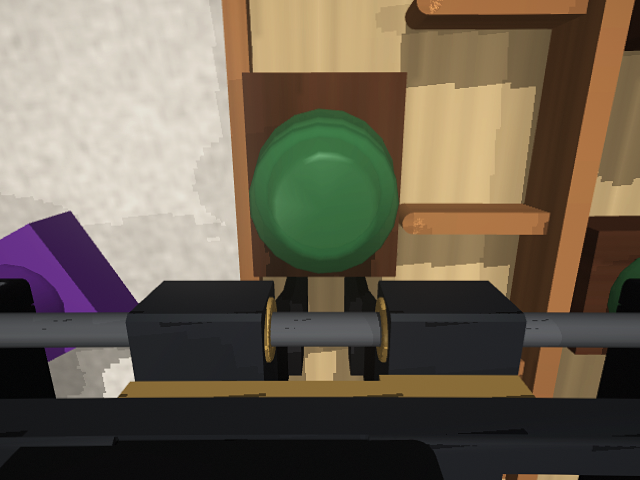

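```bash
python3 -m inch '[{"ax":0,"ay":0,"az":0,"dx":8,"dy":0,"dz":0,"gripper":20},{"ax":0,"ay":0,"az":0,"dx":14,"dy":0,"dz":0,"gripper":20},{"ax":0,"ay":0,"az":0,"dx":15,"dy":0,"dz":0,"gripper":20},{"ax":0,"ay":0,"az":0,"dx":15,"dy":0,"dz":0,"gripper":20},{"ax":0,"ay":0,"az":0,"dx":15,"dy":0,"dz":0,"gripper":20},{"ax":0,"ay":0,"az":0,"dx":15,"dy":0,"dz":0,"gripper":20},{"ax":0,"ay":0,"az":0,"dx":12,"dy":0,"dz":0,"gripper":20},{"ax":0,"ay":0,"az":0,"dx":7,"dy":0,"dz":0,"gripper":20}]';python3 -m inch '[{"ax":0,"ay":0,"az":0,"dx":4,"dy":0,"dz":0,"gripper":20},{"ax":0,"ay":0,"az":0,"dx":3,"dy":0,"dz":0,"gripper":20},{"ax":0,"ay":0,"az":0,"dx":0,"dy":0,"dz":0,"gripper":20},{"ax":0,"ay":0,"az":0,"dx":0,"dy":0,"dz":0,"gripper":20}]'
python3 - <<'E'
from h import *
to(0,119,7,0)
c=cam('wrist','w14.png');p=pose()
for P in [(34,121,30),(34,221,30),(-32,128.5,36),(32,128.5,36),(-32,213.5,36),(32,213.5,36)]: print(P,np.round(proj(c,rw(p,P)),1))
E
```

```text
time: 13.4
position: [0.5729, 0.0674, 0.0068]
tool_rot: [0.742, 0.67, -0.0, -0.0]
ft_force: [-1.0, -2.2, -0.6]
grip_width: 0.0176
time: 13.8
position: [0.5738, 0.0728, 0.0069]
tool_rot: [0.743, 0.669, 0.0, -0.0]
ft_force: [-0.1, -1.2, -1.1]
grip_width: 0.0174
t 13.8 now rack [  0.5 105.1   6.9] tooly rackyaw 0.01 tilt z [ 2.e-04  4.e-04 -1.e+00] F [-0.1 -1.2 -1.1] grip 17.4
shift now-axes [13.9 -0.5 -0.1] world [0.575 0.087 0.007]
az total rad 0.0
shift after-turn axes [13.9 -0.5 -0.1]
(34, 121, 30) [399.4 261.6]
(34, 221, 30) [413.9  19.6]
(-32, 128.5, 36) [254.2 250.3]
(32, 128.5, 36) [398.4 250.4]
(-32, 213.5, 36) [242.1  37.3]
(32, 213.5, 36) [410.9  37.4]
```

View pics/w14.png

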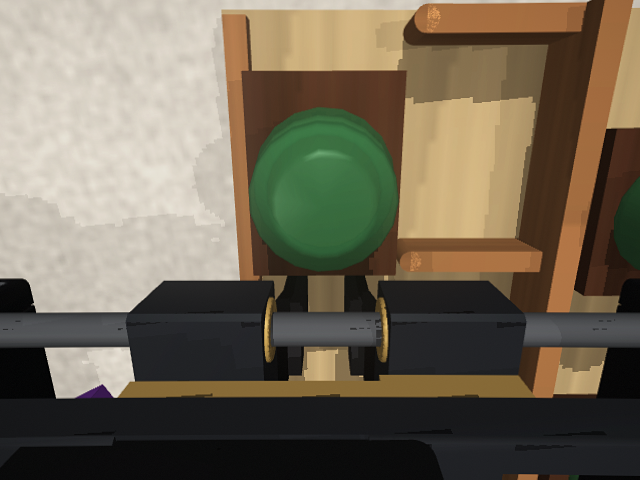

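```bash
python3 -m inch '[{"ax":0,"ay":0,"az":0,"dx":4,"dy":0,"dz":0,"gripper":20},{"ax":0,"ay":0,"az":0,"dx":4,"dy":0,"dz":0,"gripper":20},{"ax":0,"ay":0,"az":0,"dx":3,"dy":0,"dz":0,"gripper":20},{"ax":0,"ay":0,"az":0,"dx":2.5,"dy":0,"dz":0,"gripper":20},{"ax":0,"ay":0,"az":0,"dx":0,"dy":0,"dz":0,"gripper":20},{"ax":0,"ay":0,"az":0,"dx":0,"dy":0,"dz":0,"gripper":20}]'
python3 - <<'E'
from h import *
to(0,119,7,0)
c=cam('wrist','w15.png');p=pose()
for P in [(34,121,30),(34,221,30),(32,128.5,36),(-32,213.5,36),(32,213.5,36)]: print(P,np.round(proj(c,rw(p,P)),1))
cv2.imwrite('pics/w15c.png',cv2.resize(c['img'][0:150,230:430,::-1],None,fx=4,fy=4,interpolation=cv2.INTER_CUBIC))
c=cam('scene','s15.png')
for P in [(34,121,30),(34,221,30),(32,128.5,36),(-32,213.5,36),(32,213.5,36)]: print(P,np.round(proj(c,rw(p,P)),1))
cv2.imwrite('pics/s15c.png',cv2.resize(c['img'][220:320,330:450,::-1],None,fx=6,fy=6,interpolation=cv2.INTER_CUBIC))
E
```

```text
time: 14.45
position: [0.5752, 0.0867, 0.0068]
tool_rot: [0.743, 0.669, 0.0, -0.0]
ft_force: [0.2, -0.1, -0.4]
grip_width: 0.0177
t 14.45 now rack [  0.3 119.    6.8] tooly rackyaw 0.06 tilt z [ 1.e-04  5.e-04 -1.e+00] F [ 0.2 -0.1 -0.4] grip 17.7
shift now-axes [-0.  -0.3 -0.2] world [0.575 0.087 0.007]
az total rad 0.001
shift after-turn axes [-0.  -0.3 -0.2]
(34, 121, 30) [398.1 289.4]
(34, 221, 30) [412.   59.2]
(32, 128.5, 36) [397.1 279.7]
(-32, 213.5, 36) [244.9  77.3]
(32, 213.5, 36) [409.   77.5]
(34, 121, 30) [374.8 260.1]
(34, 221, 30) [409.8 256.9]
(32, 128.5, 36) [377.4 257.7]
(-32, 213.5, 36) [400.2 242.6]
(32, 213.5, 36) [407.2 254.9]
```

View pics/w15c.png

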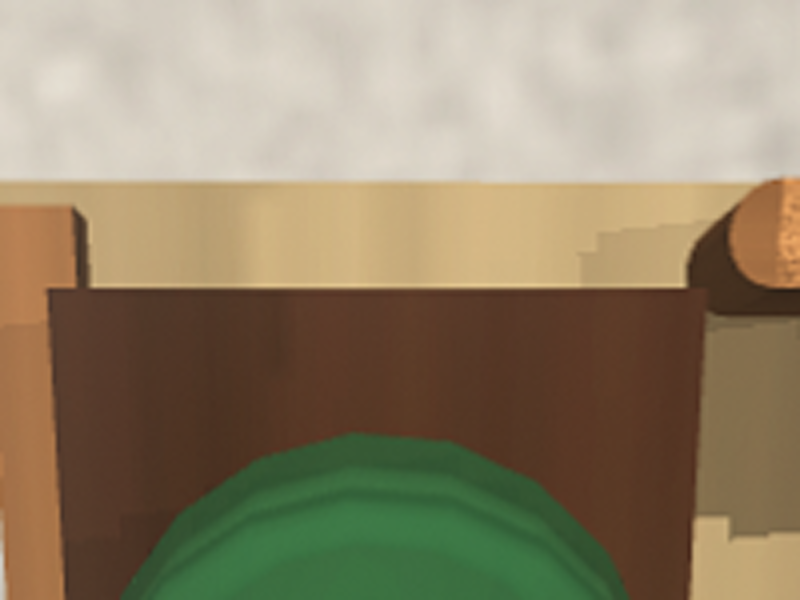

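View pics/s15c.png

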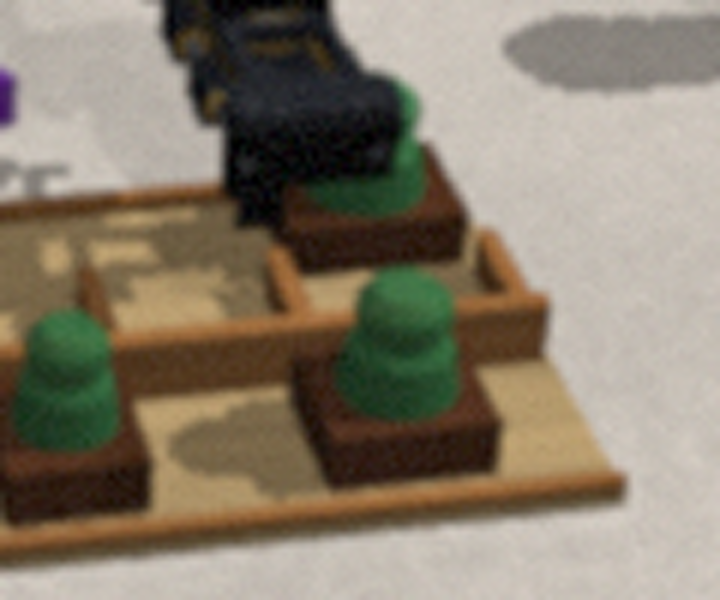

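```bash
python3 -m inch '[{"ax":0,"ay":0,"az":0,"dx":-8,"dy":0,"dz":0,"gripper":20},{"ax":0,"ay":0,"az":0,"dx":-15,"dy":0,"dz":0,"gripper":20},{"ax":0,"ay":0,"az":0,"dx":0,"dy":0,"dz":-30,"gripper":20},{"ax":0,"ay":0,"az":0,"dx":0,"dy":0,"dz":-45,"gripper":35},{"ax":0,"ay":0,"az":0,"dx":0,"dy":0,"dz":-45,"gripper":35},{"ax":0,"ay":0,"az":0,"dx":0,"dy":0,"dz":0,"gripper":35},{"ax":0,"ay":0,"az":0,"dx":0,"dy":0,"dz":0,"gripper":35}]'
python3 - <<'E'
from h import *
to(-60,171,60,-90); print(robot.get_obs()['q'])
c=cam('wrist','w16.png');p=pose()
for P in [(34,121,30),(34,221,30),(32,128.5,36),(-32,213.5,36),(32,213.5,36)]: print(P,np.round(proj(c,rw(p,P)),1))
cv2.imwrite('pics/w16c.png',cv2.resize(c['img'][0:280,220:420,::-1],None,fx=2.1,fy=2.1,interpolation=cv2.INTER_CUBIC))
c=load('top')
print('cup',inv(p,onz(c,130,278,.122)),'purple',inv(p,onz(c,318,299,.078)))
E
```

```text
time: 15.25
position: [0.5733, 0.0622, 0.128]
tool_rot: [0.743, 0.669, 0.001, 0.001]
ft_force: [0.1, 0.3, 0.1]
grip_width: 0.0298
t 15.25 now rack [  1.   94.5 128. ] tooly rackyaw -0.0 tilt z [ 2.6e-03 -4.0e-04 -1.0e+00] F [0.1 0.3 0.1] grip 29.8
shift now-axes [ 76.5 -61.2  67.9] world [0.521 0.145 0.06 ]
az total rad 1.571
shift after-turn axes [-61.  -76.7  67.8]
[-8.55727569e-02  5.55582742e-01  1.62774616e+00 -1.88461064e-04
  9.55635223e-01  1.95874692e-02]
(34, 121, 30) [368.8 194.8]
(34, 221, 30) [373.6  52.5]
(32, 128.5, 36) [367.4 186.3]
(-32, 213.5, 36) [278.2  62.7]
(32, 213.5, 36) [371.4  62.8]
cup [-147.4  460.8  122. ] purple [-151.6   -9.9   78. ]
```

View pics/w16c.png

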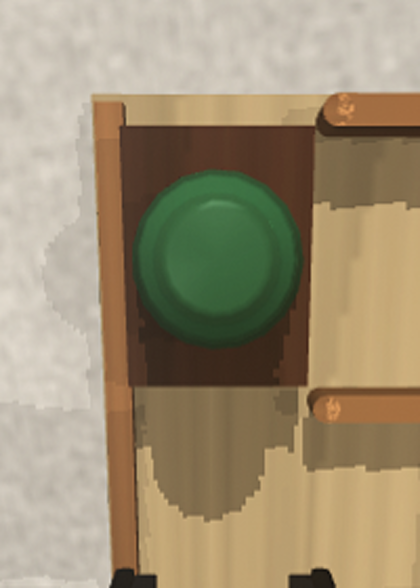

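```bash
python3 -m inch '[{"ax":0,"ay":0,"az":0.143,"dx":0,"dy":0,"dz":0,"gripper":40},{"ax":0,"ay":0,"az":0.143,"dx":0,"dy":0,"dz":0,"gripper":40},{"ax":0,"ay":0,"az":0.143,"dx":0,"dy":0,"dz":0,"gripper":40},{"ax":0,"ay":0,"az":0.143,"dx":0,"dy":0,"dz":0,"gripper":40},{"ax":0,"ay":0,"az":0.143,"dx":0,"dy":0,"dz":0,"gripper":40},{"ax":0,"ay":0,"az":0.143,"dx":0,"dy":0,"dz":0,"gripper":40},{"ax":0,"ay":0,"az":0.143,"dx":0,"dy":0,"dz":0,"gripper":40},{"ax":0,"ay":0,"az":0.143,"dx":0,"dy":0,"dz":0,"gripper":40}]'
python3 -m inch '[{"ax":0,"ay":0,"az":0.143,"dx":0,"dy":0,"dz":0,"gripper":40},{"ax":0,"ay":0,"az":0.143,"dx":0,"dy":0,"dz":0,"gripper":40},{"ax":0,"ay":0,"az":0.141,"dx":0,"dy":0,"dz":0,"gripper":40},{"ax":0,"ay":0,"az":0,"dx":-25,"dy":-25,"dz":0,"gripper":40},{"ax":0,"ay":0,"az":0,"dx":-25,"dy":-25,"dz":0,"gripper":40},{"ax":0,"ay":0,"az":0,"dx":-11,"dy":-25,"dz":0,"gripper":40},{"ax":0,"ay":0,"az":0,"dx":0,"dy":0,"dz":0,"gripper":40},{"ax":0,"ay":0,"az":0,"dx":0,"dy":0,"dz":0,"gripper":40}]'
python3 - <<'E'
from h import *
to(-60,171,7,-90)
E
```

```text
time: 16.1
position: [0.5708, 0.063, 0.1243]
tool_rot: [0.987, 0.158, -0.003, -0.001]
ft_force: [-0.4, 0.1, -0.3]
grip_width: 0.0347
time: 16.9
position: [0.5188, 0.1441, 0.1253]
tool_rot: [0.999, -0.051, -0.001, 0.0]
ft_force: [1.1, -0.1, -0.8]
grip_width: 0.0346
t 16.9 now rack [-61.7 170.3 125.3] tooly rackyaw -89.87 tilt z [-3.e-03 -7.e-04 -1.e+00] F [ 1.1 -0.1 -0.8] grip 34.6
shift now-axes [  2.   -0.8 118.3] world [0.521 0.145 0.007]
az total rad 0.002
shift after-turn axes [  2.   -0.8 118.3]
```

```bash
python3 -m inch '[{"ax":0,"ay":0,"az":0,"dx":0,"dy":0,"dz":40,"gripper":40},{"ax":0,"ay":0,"az":0,"dx":0,"dy":0,"dz":40,"gripper":40},{"ax":0,"ay":0,"az":0,"dx":0,"dy":0,"dz":30,"gripper":40},{"ax":0,"ay":0,"az":0,"dx":0,"dy":0,"dz":6,"gripper":40},{"ax":0,"ay":0,"az":0,"dx":0,"dy":0,"dz":0,"gripper":40},{"ax":0,"ay":0,"az":0,"dx":0,"dy":0,"dz":0,"gripper":40}]'
python3 - <<'E'
from h import *
to(-45,170.5,7,-90)
c=cam('wrist','w17.png')
c=cam('scene','s17.png')
cv2.imwrite('pics/s17c.png',cv2.resize(c['img'][220:320,330:450,::-1],None,fx=6,fy=6,interpolation=cv2.INTER_CUBIC))
E
```

```text
time: 17.5
position: [0.5211, 0.1437, 0.0116]
tool_rot: [0.999, -0.052, 0.001, -0.0]
ft_force: [1.2, 0.8, 0.1]
grip_width: 0.035
t 17.5 now rack [-59.4 170.1  11.6] tooly rackyaw -90.0 tilt z [ 0.0018  0.     -1.    ] F [1.2 0.8 0.1] grip 35.0
shift now-axes [14.4 -0.4  4.6] world [0.535 0.143 0.007]
az total rad 0.0
shift after-turn axes [14.4 -0.4  4.6]
```

View pics/w17.png

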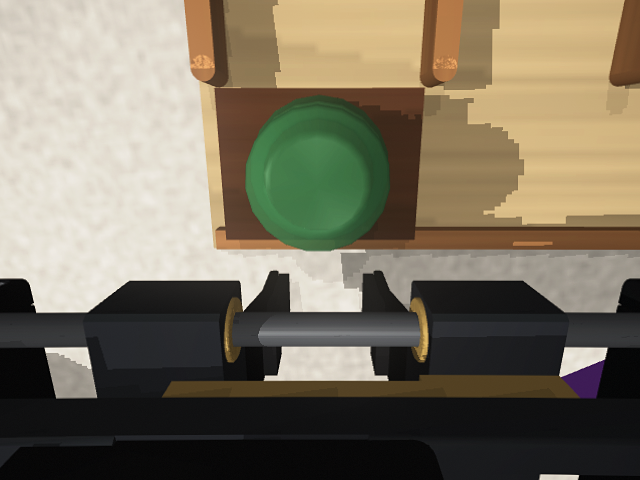

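View pics/s17c.png

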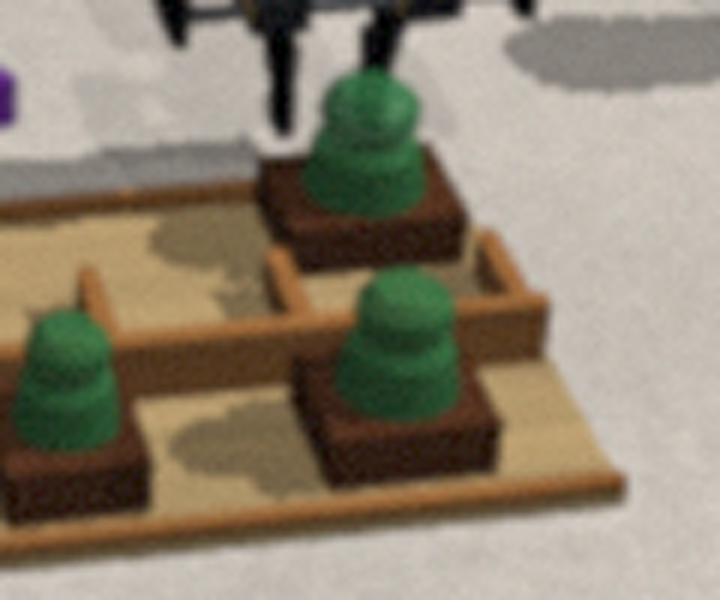

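```bash
python3 -m inch '[{"ax":0,"ay":0,"az":0,"dx":4,"dy":0,"dz":4.5,"gripper":40},{"ax":0,"ay":0,"az":0,"dx":5,"dy":0,"dz":0,"gripper":40},{"ax":0,"ay":0,"az":0,"dx":5,"dy":0,"dz":0,"gripper":40},{"ax":0,"ay":0,"az":0,"dx":5,"dy":0,"dz":0,"gripper":40},{"ax":0,"ay":0,"az":0,"dx":5,"dy":0.5,"dz":0,"gripper":40},{"ax":0,"ay":0,"az":0,"dx":5,"dy":0.5,"dz":0,"gripper":40},{"ax":0,"ay":0,"az":0,"dx":0,"dy":0,"dz":0,"gripper":40}]'
python3 - <<'E'
from h import *
to(25,170,7,-90)
c=cam('wrist','w18.png')
E
```

```text
time: 18.3
position: [0.5498, 0.1401, 0.0063]
tool_rot: [0.999, -0.052, 0.001, -0.0]
ft_force: [-0.2, -0.5, -0.2]
grip_width: 0.0344
t 18.3 now rack [-30.5 169.5   6.3] tooly rackyaw -89.96 tilt z [ 1.6e-03 -1.0e-04 -1.0e+00] F [-0.2 -0.5 -0.2] grip 34.4
shift now-axes [55.5 -0.5 -0.6] world [0.605 0.135 0.007]
az total rad 0.001
shift after-turn axes [55.5 -0.5 -0.6]
```

View pics/w18.png

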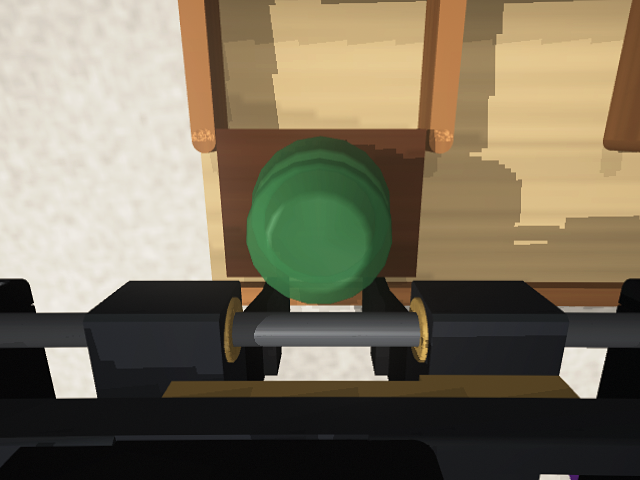

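```bash
python3 -m inch '[{"ax":0,"ay":0,"az":0,"dx":6,"dy":0,"dz":0,"gripper":40},{"ax":0,"ay":0,"az":0,"dx":8,"dy":0,"dz":0,"gripper":40},{"ax":0,"ay":0,"az":0,"dx":9,"dy":0,"dz":0,"gripper":40},{"ax":0,"ay":0,"az":0,"dx":9,"dy":0,"dz":0,"gripper":40},{"ax":0,"ay":0,"az":0,"dx":8,"dy":0,"dz":0,"gripper":40},{"ax":0,"ay":0,"az":0,"dx":6,"dy":0,"dz":0,"gripper":40},{"ax":0,"ay":0,"az":0,"dx":4,"dy":0,"dz":0,"gripper":40},{"ax":0,"ay":0,"az":0,"dx":0,"dy":0,"dz":0,"gripper":40}]'
python3 - <<'E'
from h import *
to(25,170,7,-90)
c=cam('wrist','w19.png')
E
```

```text
time: 19.15
position: [0.5997, 0.1349, 0.0065]
tool_rot: [0.999, -0.052, 0.001, -0.0]
ft_force: [-0.5, -0.5, 0.6]
grip_width: 0.0351
t 19.15 now rack [ 19.6 169.6   6.5] tooly rackyaw -89.96 tilt z [ 0.002 -0.    -1.   ] F [-0.5 -0.5  0.6] grip 35.1
shift now-axes [ 5.4 -0.4 -0.5] world [0.605 0.135 0.007]
az total rad 0.001
shift after-turn axes [ 5.4 -0.4 -0.5]
```

View pics/w19.png

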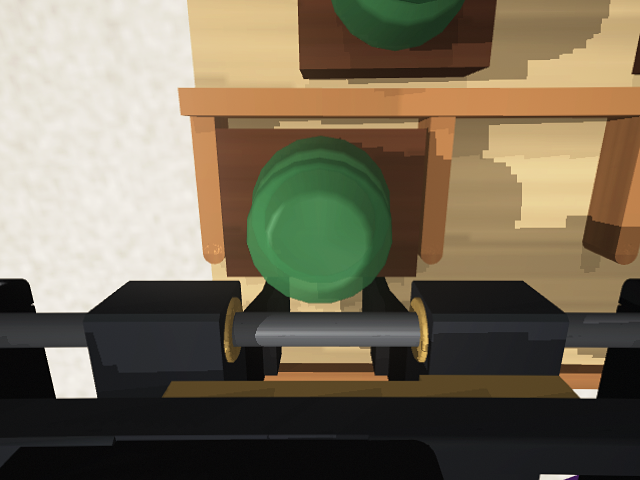

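Gap to the back wall is about 12 px (~5 mm). Pushing on in small steps until the wall answers.

```bash
python3 -m inch '[{"ax":0,"ay":0,"az":0,"dx":2,"dy":0,"dz":0,"gripper":40},{"ax":0,"ay":0,"az":0,"dx":2,"dy":0,"dz":0,"gripper":40},{"ax":0,"ay":0,"az":0,"dx":1.5,"dy":0,"dz":0,"gripper":40},{"ax":0,"ay":0,"az":0,"dx":0,"dy":0,"dz":0,"gripper":40}]'
python3 -m inch '[{"ax":0,"ay":0,"az":0,"dx":1,"dy":0,"dz":0,"gripper":40},{"ax":0,"ay":0,"az":0,"dx":1,"dy":0,"dz":0,"gripper":40},{"ax":0,"ay":0,"az":0,"dx":0,"dy":0,"dz":0,"gripper":40}]'
python3 - <<'E'
from h import *
to(25,170,7,-90)
E
```

```text
time: 19.6
position: [0.6038, 0.1345, 0.0064]
tool_rot: [0.999, -0.052, -0.0, 0.0]
ft_force: [-1.7, 0.7, 1.3]
grip_width: 0.0346
time: 19.9
position: [0.6045, 0.1345, 0.0063]
tool_rot: [0.999, -0.052, -0.001, 0.0]
ft_force: [-4.7, 1.2, 3.3]
grip_width: 0.0346
t 19.9 now rack [ 24.5 169.6   6.3] tooly rackyaw -89.95 tilt z [-2.8e-03  1.0e-04 -1.0e+00] F [-4.7  1.2  3.3] grip 34.6
shift now-axes [ 0.5 -0.4 -0.7] world [0.605 0.135 0.007]
az total rad 0.001
shift after-turn axes [ 0.5 -0.4 -0.7]
```

```bash
python3 -m inch '[{"ax":0,"ay":0,"az":0,"dx":1.5,"dy":0,"dz":0,"gripper":40},{"ax":0,"ay":0,"az":0,"dx":1,"dy":0,"dz":0,"gripper":40},{"ax":0,"ay":0,"az":0,"dx":0,"dy":0,"dz":0,"gripper":40}]'
python3 - <<'E'
from h import *
to(25,170,7,-90)
c=cam('wrist','w20.png')
cv2.imwrite('pics/w20c.png',cv2.resize(c['img'][90:310,170:470,::-1],None,fx=2.6,fy=2.6,interpolation=cv2.INTER_CUBIC))
E
```

```text
time: 20.2
position: [0.6044, 0.1344, 0.0061]
tool_rot: [0.999, -0.052, -0.004, 0.0]
ft_force: [-8.9, 0.8, 5.8]
grip_width: 0.0349
t 20.2 now rack [ 24.4 169.6   6.1] tooly rackyaw -89.95 tilt z [-7.9e-03  2.0e-04 -1.0e+00] F [-8.9  0.8  5.8] grip 34.9
shift now-axes [ 0.6 -0.4 -1. ] world [0.605 0.135 0.007]
az total rad 0.001
shift after-turn axes [ 0.6 -0.4 -1. ]
```

View pics/w20c.png

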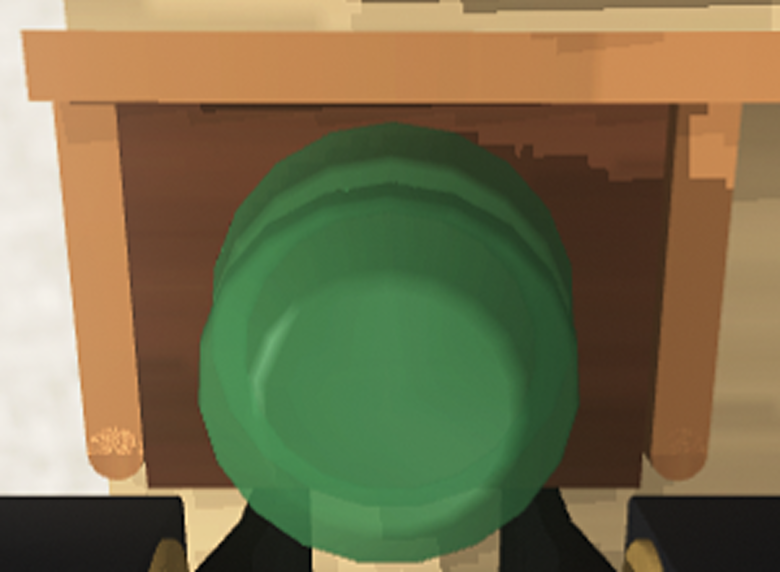

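```bash
python3 -m inch '[{"ax":0,"ay":0,"az":0,"dx":-4,"dy":0,"dz":0,"gripper":40},{"ax":0,"ay":0,"az":0,"dx":-8,"dy":0,"dz":0,"gripper":40},{"ax":0,"ay":0,"az":0,"dx":-20,"dy":0,"dz":0,"gripper":40},{"ax":0,"ay":0,"az":0,"dx":-20,"dy":0,"dz":0,"gripper":40},{"ax":0,"ay":0,"az":0,"dx":-20,"dy":0,"dz":-10,"gripper":40},{"ax":0,"ay":0,"az":0,"dx":0,"dy":0,"dz":-45,"gripper":40},{"ax":0,"ay":0,"az":0,"dx":0,"dy":0,"dz":-45,"gripper":40},{"ax":0,"ay":0,"az":0,"dx":0,"dy":0,"dz":-45,"gripper":40}]'
python3 -m inch '[{"ax":0,"ay":0,"az":0,"dx":0,"dy":-40,"dz":-20,"gripper":40},{"ax":0,"ay":0,"az":0,"dx":0,"dy":-40,"dz":0,"gripper":40},{"ax":0,"ay":0,"az":0,"dx":0,"dy":0,"dz":0,"gripper":40},{"ax":0,"ay":0,"az":0,"dx":0,"dy":0,"dz":0,"gripper":40}]'
python3 - <<'E'
from h import *
to(25,170,7,-90)
p=pose()
c=cam('wrist','w21.png')
c=cam('scene','s21.png')
cv2.imwrite('pics/s21c.png',cv2.resize(c['img'][220:320,240:440,::-1],None,fx=4,fy=4,interpolation=cv2.INTER_CUBIC))
c=cam('top','top21.png')
cv2.imwrite('pics/top21c.png',cv2.resize(c['img'][160:310,225:425,::-1],None,fx=4,fy=4,interpolation=cv2.INTER_CUBIC))
for x,y in((35,128.5),(35,213.5),(99,128.5)): print(np.round(proj(c,rw(p,(x,y,36))),1))
E
```

```text
time: 21.05
position: [0.5377, 0.1414, 0.153]
tool_rot: [0.999, -0.052, 0.001, -0.0]
ft_force: [1.1, -0.4, -0.8]
grip_width: 0.035
time: 21.45
position: [0.5454, 0.2216, 0.1715]
tool_rot: [0.999, -0.051, 0.001, 0.0]
ft_force: [-0.0, -0.2, -0.2]
grip_width: 0.0346
t 21.45 now rack [-43.4 250.1 171.5] tooly rackyaw -89.84 tilt z [ 2.e-03 -3.e-04 -1.e+00] F [-0.  -0.2 -0.2] grip 34.6
shift now-axes [ 67.8  80.3 164.6] world [0.605 0.135 0.007]
az total rad 0.003
shift after-turn axes [ 68.   80.1 164.6]
[274.6 227. ]
[243.9 224.1]
[277.3 204.7]
```

View pics/s21c.png

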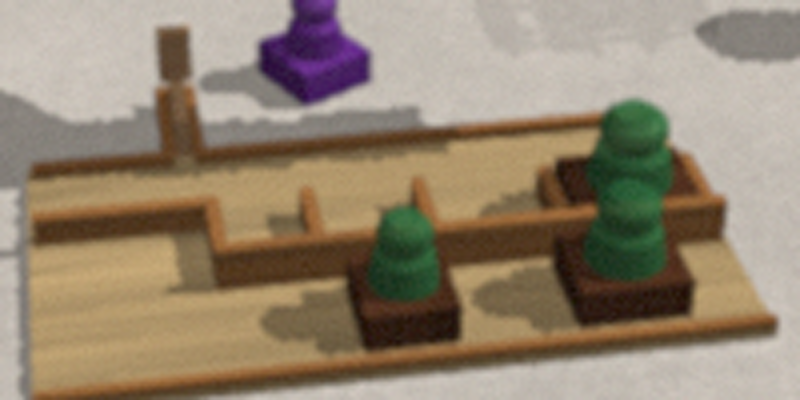

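View pics/top21c.png

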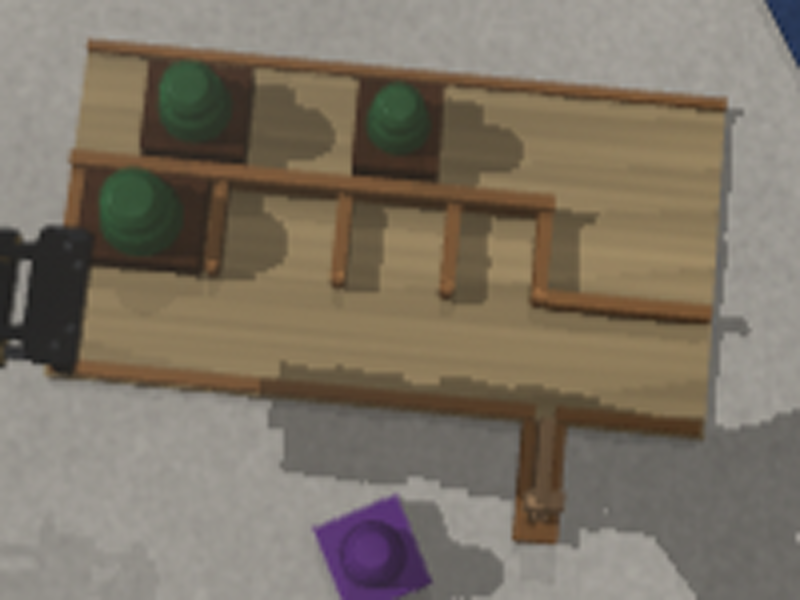

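View pics/w21.png

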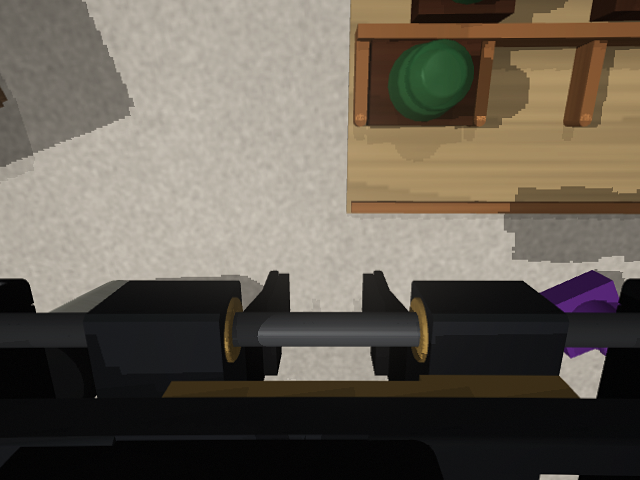

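Run:
```python
from h import *
p=pose();c=load('top');print('handle top',inv(p,onz(c,225+(544-1.5)/4,160+(501-1.5)/4,.078)))
c=load('wrist');cv2.imwrite('pics/w21c.png',cv2.resize(c['img'][10:145,340:510,::-1],None,fx=4.4,fy=4.4,interpolation=cv2.INTER_CUBIC))
f=lambda P:np.round((np.array(proj(c,rw(p,P)))-[340,10])*4.4)
for P in [(35,128.5,36),(35,213.5,36),(34,121,30),(34,221,30),(99,213.5,36)]: print(P,f(P))
```

```text
handle top [-104.8 -116.2   78. ]
(35, 128.5, 36) [584. 504.]
(35, 213.5, 36) [133. 504.]
(34, 121, 30) [611. 510.]
(34, 221, 30) [ 90. 510.]
(99, 213.5, 36) [147. 127.]
```

View pics/w21c.png

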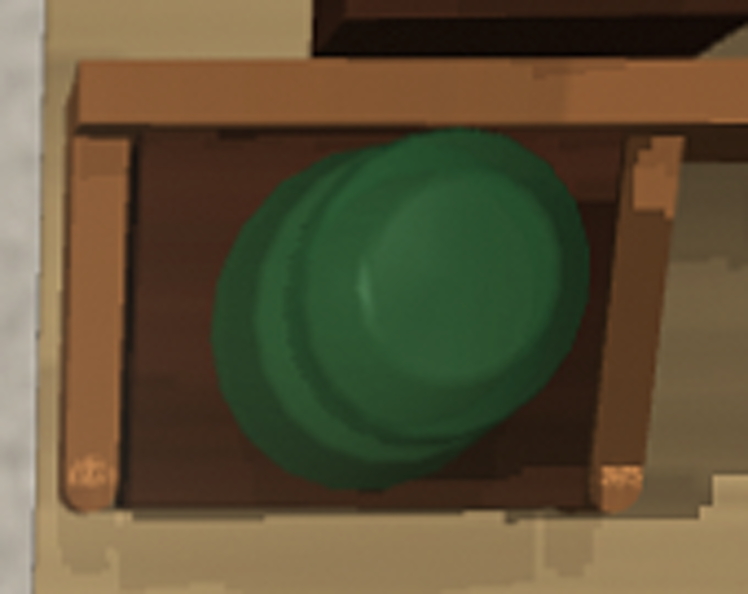

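The plinth is square, against the wall, with its front at the nose line (row ~507). The gate handle is at rack x ≈ -104, which is where the stop held it. Handing in.

Run:
```python
from h import *
print(robot.hand_in())
```

```text
the job is handed in; nothing more can be done
None
```

I drew the gate out to its end stop, then slid the dock piece along the lane to bay 3 and pushed it home there. The job was handed in at about 21.6 s.

**Which piece:** the piece in the loading place was the large one. Its plinth measured about 85 mm wide, so the 90 mm bay is the first that takes it.

**Gate:** at the stop the handle held still against 17 N. It ended at rack x ≈ -104 mm, about 69 mm out from where it started.

**Piece:**
- Its near face is level with the divider noses to within about 1 mm.
- It stopped against the back wall under 9 N.
- It stands upright and square in the last pictures.

**Bystanders:** the two waiting pieces and the purple look-alike show no change in the last pictures. I did not look again at the cup or the loose insulator, but the arm stayed well clear of both.

**Disagreement:** the fingertips sat about 22 mm higher than the reported TCP. Because of this, the first roughly 90 mm of the slide pushed against the glass just above the plinth. I saw no tipping. I then backed off, lowered the fingers and pushed on the plinth from there on.

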